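Lay out the dispenser change-over kit

TASK

Lay out the kit for changing the dispenser head on the black service mat: lay the nozzle cassette upright (nozzles up) centred on the blue pad, its length along the pad, and stand the blue-capped bottle in the middle of the orange coaster. Stand the yellow-capped jar on the mat midway between pad and coaster and put the small white seal box flat and centred on top of the jar's cap. Never let the bottle or the jar fall over, and leave the timer and the spanner where they are.

Things in the scene. Friction and masses are not known exactly. Their poses are not given: they have to be found in the camera images.
- mat: black rubber service mat fixed to the bench, 90 (x) x 350 (y) x 3 mm. Origin: centre of its underside, on the bench; y along its length, z up. Its middle is exactly midway between pad and coaster: the jar's place. Behind it stands a tall machine (base front at x = 0.56 m, y -0.19 to 0.35 m, 166 mm high; columns above from x = 0.62 m): cross in front of it.
- cassette_pad: blue rectangular pad fixed on one end of the mat (which end varies), 50 (x) x 126 (y) x 3 mm, a thin white bar printed near each short end. Origin: centre of its underside, 3 mm above the bench, so its top is 6 mm above the bench; y axis along its length, z up.
- coaster: orange round coaster fixed on the other end of the mat, 84 mm diameter, 3 mm thick. Origin: centre of its underside, 3 mm above the bench, so its top is 6 mm above the bench; z up. Pad and coaster centres are 220 mm apart, each 110 mm from the middle of the mat.
- cassette: loose dispenser nozzle cassette, black bar with a blue front strip and eight small pale nozzles on top, 0.12 kg. Footprint 32 (x) x 110 (y) mm, solid body 26 mm high, 34 mm with the nozzles. Origin: centre of its underside; y axis along its length, z up through the nozzles. Grip across the 32 mm width; either way round will do on the pad.
- bottle: loose small round bottle with a blue cap and amber contents, upright, 0.13 kg, 125 mm high. Body 56 mm diameter, cap 28 mm diameter from 111 to 125 mm height. Origin: centre of its underside, z axis up its middle. Grip the cap or the body.
- jar: loose clear round jar with a flat yellow cap, upright, 0.06 kg, 80 mm high. Cap 47 mm diameter from 66 to 80 mm height, body 42 mm diameter. Origin: centre of its underside, z axis up its middle. Grip the cap.
- seal_box: loose small closed off-white seal box (plain block), 32 (x) x 52 (y) x 20 (z) mm. Origin: centre of its underside, z up. Grip across the 32 mm width.
- timer: bystander: white and grey digital timer lying on the bench, 62 x 68 x 24 mm, loose, not to be moved. Origin: centre of its underside.
- spanner: bystander: small steel open-ended spanner lying flat on the bench, 122 mm long (its y axis), 21 mm wide, 5 mm thick, loose, not to be moved. Origin: centre of its underside.
Not all that is in view belongs to the job. What is shaped like the seal_box but turquoise is not meant.

How it is judged:
By the outcome, as a careful person would: the job done as asked, in the order asked, and still so for the second after the job is handed in, with the robot touching nothing.
It also fails if it takes over 112 s, if anything falls off the work surface, if the arm or the gripper's body presses on something with over 40 N, if the wrist force passes 120 N, or if a joint passes its speed limit or range.

ROBOT

A 7-joint arm with a two-finger parallel gripper is mounted at the origin on a cart in front of the work surface, level with it; the furniture and walls round the work are solid. World frame = base frame: x ahead of the robot, y to its left, z up, the work surface at z = 0. Lengths are in m, angles in rad, forces in N, time in s.
With the tool pointing down it reaches from about 0.4 to 0.85 m from the base axis. Payload 4.5 kg.
Tool frame: the origin (TCP) lies on the centre line of the jaws, within the pads' length; the fingertips stand r.tips_ahead ahead of it and the grasp point (between the pads) is the TCP (r.tips_ahead is the distance from the TCP to the fingertips, in m); z points along the fingers, y is the direction in which the jaws open and shut (so a half turn about z gives the same grasp; the last joint's range is limited). The gripper opens to 88 mm and grips with 3 to 60 N. Pads are 18 mm wide; open, the fingers measure 123 mm over their backs; the gripper's body (75 mm by 187 mm) begins 45 mm behind the grasp point.
Start: joints at [-1.069, 0.689, -0.195, 1.565, 0.157, 0.902, -0.215], TCP at [0.282, 0.558, 0.258] pointing down, gripper open.
Joint ranges: [-3.01, 3.01], [-0.46, 2.08], [-1.47, 1.51], [0.13, 2.56], [-1, 4.14], [0.04, 2.09], [-2.66, 2.66]. Speed limits (rad/s): [2.57, 2.57, 3.14, 3.14, 3.14, 3.14, 3.14].

INTERFACE

Orientations are given as a unit quaternion [x, y, z, w].
In Python, from plant import r gives the robot as it stands.
- The arm moves only by the shell command python3 -m inch 'ROWS' [FORCE]. ROWS is JSON, a list of rows, each a list of 5 numbers: the shift along the world's x, y, z in units of 25 mm (1.0 is 25 mm), then the turn about the world's z in units of 6 degrees (1.0 is 6 degrees), then the finger opening in mm, from 0 to 88.1. A call has 1 to 5 rows; each row shifts and turns the commanded pose from where the row before left it; what a row does not reach is not made up. A row lasts 1/10 s, in which the tool goes at most 50 mm and 8.59 degrees, less where a joint would pass 70% of its speed; a pose out of reach is approached as far as the arm can. A call is refused whole if a number of a shift passes 1 or a number of a turn 1, either way. A call with a gripper value outside its range is refused whole. The fingers move at their own pace and stop on an object; FORCE is the grip in N (left out, the last holds). Time passes only in rows, so rows that do not move let the fingers close. It gives the time, the measured TCP pose, the force and the opening at its end, in the units of the state.
- r.get_state(): the state, without advancing time (a new reading comes with each control period).
- r.snapshot(name): name is "scene" or "top" or "wrist"; returns a dict with "pixels" (400x640x3 uint8, red, green, blue), "range_z" (400x640 float32, m along the optical axis (not along the pixel's ray), 0 where there is no reading), "K" (3x3 intrinsics, pixels), "position" and "attitude" of the camera in the world. Camera axes: x right, y up, looking along -z (the intrinsics and any distortion apply to the point x, -y, -z); pixel columns grow to the right and rows downward; lengths in m; the calibration is good to about 2 mm. The wrist camera is an equidistant fisheye: a pixel r from the principal point sees the ray r / f radians off the axis. A picture is of the moment at which its call begins.
- r.finish_job(): hands the job in, once; it reports no verdict.
The state is a dict: "clock": time; "q": joint angles; "qd": joint speeds; "joint_torque": joint torques, N m; "tool_pos": TCP position; "eef_rot": TCP orientation; "contact_force": force on the tool from outside, world axes, zero at the start; "moment": the same for the moment, N m; "opening": opening from 0.0 (shut) to 1.0 (fully open).
Only numpy, scipy, OpenCV 4.12 (cv2) and the standard library are available. Lean on these libraries where they do the work, as an engineer would, in place of code of your own. Each camera call takes 0.05 s, during which the arm holds its last target. There are 200 camera calls.

## Working session

There is one attempt and no reset: what is moved stays moved. The work goes in short steps, Python scripts to look and compute and a shell command to move; the robot and the scene stay as the last step left them, time stands still between calls to the robot, and variables do not carry over. Pictures are saved under pics/ and viewed, about 12 in all and at most 16, crops included, and the job is handed in when it is done.

```bash
ls; mkdir -p pics; cat > h.py <<'E'
import numpy as np, cv2
from plant import r
def snap(n,f=None):
    s=r.snapshot(n)
    if f: cv2.imwrite('pics/'+f,s['pixels'][:,:,::-1])
    return s
def R(s):
    a=np.array(s['attitude'],float)
    if a.shape==(3,3): return a
    from scipy.spatial.transform import Rotation as Q
    return Q.from_quat(a.ravel()).as_matrix()
def cloud(s,K=None):
    "world points from range_z (pinhole cameras)"
    K=np.array(s['K']);d=s['range_z'];v,u=np.mgrid[:d.shape[0],:d.shape[1]]
    p=np.stack([(u-K[0,2])/K[0,0]*d,-(v-K[1,2])/K[1,1]*d,-d],-1)
    return p@R(s).T+np.array(s['position'])
E
python3 - <<'E'
from h import *
for n in ('scene','top'):
    s=snap(n,n+'0.png'); print(n,s['position'],s['attitude'],s['K'],[k for k in s])
    np.savez('/tmp/'+n,**{k:np.array(v) for k,v in s.items()})
print(r.get_state(), r.tips_ahead)
E
```

```text
pics
scene [ 0.17850583 -0.96944274  1.03920403] [ 0.36245954 -0.07907846 -0.19242392  0.90848375] [[367.08998149   0.         322.18018762]
 [  0.         367.08998149 200.43562555]
 [  0.           0.           1.        ]] ['pixels', 'range_z', 'K', 'position', 'attitude']
top [-0.36563733  0.34933053  1.51374828] [-0.16231453  0.25222554  0.8111827  -0.50201484] [[479.79506618   0.         325.20436662]
 [  0.         479.79506618 208.56916664]
 [  0.           0.           1.        ]] ['pixels', 'range_z', 'K', 'position', 'attitude']
{'clock': 0.1, 'q': array([-1.0692327 ,  0.68991168, -0.19452746,  1.56622324,  0.15731223,
        0.90250195, -0.21507771]), 'qd': array([-2.58484218e-04, -7.75186207e-04, -1.54684011e-03, -3.95719055e-03,
       -1.68009613e-03,  6.73514624e-05, -7.57073790e-04]), 'joint_torque': array([-3.64870291e-03, -5.28499675e+01, -1.27143312e+00, -1.53839046e+01,
       -5.25237608e-02,  1.89774997e-03,  3.15170371e-05]), 'tool_pos': array([0.28160351, 0.55736987, 0.25698765]), 'eef_rot': array([ 2.31701896e-01,  9.72786487e-01, -8.15411103e-04, -1.30594451e-04]), 'contact_force': array([-0.20729569,  1.45797951, -0.54637396]), 'moment': array([-0.01247494, -0.03783681,  0.03820346]), 'opening': 0.9986003267124588} 0.019
```

View pics/top0.png

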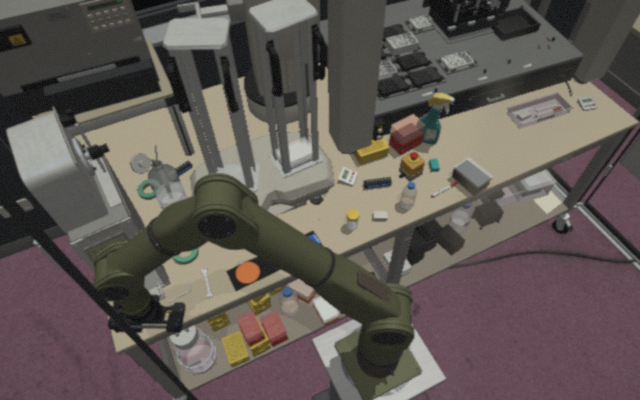

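View pics/scene0.png

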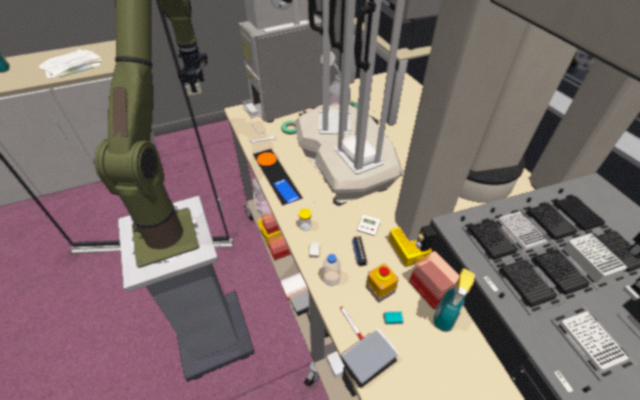

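The top view shows the coaster at (247,271), pad near (312,240) and partly hidden, jar (352,217), white box (380,215), bottle (407,195), cassette (377,183), timer (347,177) and spanner (208,283). The scene view shows the coaster at (267,158), pad (288,191), jar (305,217), box (314,249), bottle (332,268) and cassette (360,250).

```bash
cat > m.py <<'E'
from h import *
import sys
def meas(s,mask_rgb,box,zr,P=None):
    P=cloud(s) if P is None else P
    hsv=cv2.cvtColor(s['pixels'],cv2.COLOR_RGB2HSV)
    m=mask_rgb(hsv[...,0].astype(int),hsv[...,1].astype(int),hsv[...,2].astype(int))
    b=np.zeros(m.shape,bool);x,y,w=box;b[y-w:y+w,x-w:x+w]=1
    m=m&b&(P[...,2]>zr[0])&(P[...,2]<zr[1])&(s['range_z']>0)
    q=P[m]
    if len(q)<5: return len(q)
    rc=cv2.minAreaRect((q[:,:2]*1000).astype(np.float32))
    return len(q),'mean',q.mean(0).round(4),'rect',np.round(rc[0],1),np.round(rc[1],1),round(rc[2],1),'z',np.percentile(q[:,2],[5,50,95]).round(4)
C=dict(orange=lambda h,s,v:(h<14)&(s>150)&(v>90),blue=lambda h,s,v:(h>100)&(h<125)&(s>110),yellow=lambda h,s,v:(h>18)&(h<34)&(s>130),
 white=lambda h,s,v:(s<45)&(v>100),dark=lambda h,s,v:(v<75),any=lambda h,s,v:v>=0)
E
python3 - <<'E'
from m import *
spec={'scene':dict(coaster=('orange',(267,158),16),pad=('blue',(288,191),20),jar=('yellow',(305,215),12),jarany=('any',(305,218),14,.02),box=('any',(314,249),10,.01),bottle=('blue',(332,258),12),bottleany=('any',(332,268),22,.02),cass=('any',(360,250),18,.012),timer=('any',(369,225),15,.012),mat=('dark',(278,175),40)),
'top':dict(coaster=('orange',(247,271),20),pad=('blue',(312,240),16),jar=('yellow',(352,215),12),jarany=('any',(352,218),14,.02),box=('any',(380,215),10,.01),bottle=('blue',(410,185),12),bottleany=('any',(407,195),18,.02),cass=('any',(377,183),16,.012),timer=('any',(347,177),14,.012))}
for n in spec:
    s=dict(np.load(f'/tmp/{n}.npz')); P=cloud(s)
    for k,(c,p,w,*z) in spec[n].items():
        print(n,k,meas(s,C[c],(*p,w),(z[0] if z else -.02,.16),P))
E
```

```text
scene coaster (60, 'mean', array([0.4626, 0.2592, 0.0023]), 'rect', array([462.6, 258.6]), array([ 80.5, 102.9]), 9.6, 'z', array([-0.0017,  0.0021,  0.007 ]))
scene pad (353, 'mean', array([0.472 , 0.0376, 0.0043]), 'rect', array([473.5,  40.6]), array([ 63.4, 135.5]), 6.9, 'z', array([-0.0004,  0.0043,  0.0083]))
scene jar (116, 'mean', array([ 0.4717, -0.1695,  0.0788]), 'rect', array([ 472.7, -167. ]), array([49. , 38.6]), 67.7, 'z', array([0.0727, 0.079 , 0.0829]))
scene jarany (215, 'mean', array([ 0.4711, -0.1745,  0.0645]), 'rect', array([ 474.4, -167.3]), array([45.2, 44.8]), 23.2, 'z', array([0.0283, 0.0756, 0.0821]))
scene box (133, 'mean', array([ 0.4605, -0.2808,  0.0185]), 'rect', array([ 461.1, -279.1]), array([56.5, 32.1]), 62.5, 'z', array([0.0145, 0.0184, 0.022 ]))
scene bottle (43, 'mean', array([ 0.4644, -0.4051,  0.1246]), 'rect', array([ 464.1, -404.3]), array([21.4, 20.7]), 81.2, 'z', array([0.1225, 0.1246, 0.1272]))
scene bottleany (467, 'mean', array([ 0.4608, -0.4095,  0.0794]), 'rect', array([ 457.2, -350.9]), array([ 52.1, 164.7]), 8.7, 'z', array([0.0227,
[... 1218 characters left out ...]
([77.1, 48.2]), 85.0, 'z', array([0.0118, 0.0179, 0.0238]))
top bottle (23, 'mean', array([ 0.4633, -0.3935,  0.124 ]), 'rect', array([ 465.4, -395.4]), array([14.3, 26.1]), 56.5, 'z', array([0.1169, 0.1241, 0.1288]))
top bottleany (342, 'mean', array([ 0.462 , -0.3879,  0.0766]), 'rect', array([ 511.9, -398.7]), array([ 89. , 148.4]), 64.7, 'z', array([0.0227, 0.0841, 0.1253]))
top cass (218, 'mean', array([ 0.5949, -0.3386,  0.0238]), 'rect', array([ 595.8, -340.2]), array([109.4,  39.5]), 69.9, 'z', array([0.0148, 0.0236, 0.0322]))
top timer (199, 'mean', array([ 0.6747, -0.2374,  0.0314]), 'rect', array([ 643.3, -212.6]), array([ 60.2, 180.8]), 44.5, 'z', array([0.0131, 0.0186, 0.1378]))
```

```bash
python3 - <<'E'
from m import *
for n in ('scene','top'):
    s=dict(np.load(f'/tmp/{n}.npz')); P=cloud(s)
    for y0 in np.arange(-.2,.36,.05):
        for z0,z1 in((.03,.08),(.08,.13),(.13,.18)):
            m=(P[...,1]>y0)&(P[...,1]<y0+.05)&(P[...,2]>z0)&(P[...,2]<z1)&(P[...,0]>.49)&(P[...,0]<.75)&(s['range_z']>0)
            print(n,round(y0,2),z0,m.sum(),np.percentile(P[m][:,0],[1,10]).round(3) if m.sum()>8 else '',end=' | ')
        print()
    # gripper body near tcp
    t=np.array([.2816,.5574,.257]); d=P-t; yj=np.array([.451,.893,0]);xj=np.array([.893,-.451,0])
    for z0 in (-.02,.0,.02,.04,.06,.08,.10,.12,.14,.16):
        m=(abs(d[...,0])<.2)&(abs(d[...,1])<.2)&(d[...,2]>z0)&(d[...,2]<z0+.02)&(s['range_z']>0)
        if m.sum()>4: print(z0,m.sum(),'jaw',np.percentile(d[m]@yj,[2,98]).round(3),'x',np.percentile(d[m]@xj,[2,98]).round(3))
    im=s['pixels'][:,:,::-1]
    for nm,(x0,y0,x1,y1) in {'b':(230,130,430,300),'t':(300,150,450,260)}.items():
        if (n=='scene')==(nm=='b'):
            cv2.imwrite(f'pics/crop_{n}.png',cv2.resize(im[y0:y1,x0:x1],None,fx=3.6 if nm=='b' else 5,fy=3.6 if nm=='b' else 5,interpolation=cv2.INTER_CUBIC))
E
```

```text
scene -0.2 0.03 69 [0.491 0.494] | scene -0.2 0.08 194 [0.585 0.614] | scene -0.2 0.13 449 [0.602 0.629] | 
scene -0.15 0.03 122 [0.614 0.623] | scene -0.15 0.08 39 [0.593 0.593] | scene -0.15 0.13 501 [0.591 0.598] | 
scene -0.1 0.03 0  | scene -0.1 0.08 19 [0.593 0.594] | scene -0.1 0.13 314 [0.593 0.598] | 
scene -0.05 0.03 0  | scene -0.05 0.08 16 [0.592 0.593] | scene -0.05 0.13 273 [0.593 0.6  ] | 
scene -0.0 0.03 7  | scene -0.0 0.08 6  | scene -0.0 0.13 208 [0.594 0.603] | 
scene 0.05 0.03 20 [0.62  0.622] | scene 0.05 0.08 16 [0.611 0.615] | scene 0.05 0.13 238 [0.618 0.626] | 
scene 0.1 0.03 70 [0.608 0.616] | scene 0.1 0.08 83 [0.578 0.586] | scene 0.1 0.13 376 [0.581 0.596] | 
scene 0.15 0.03 19 [0.599 0.603] | scene 0.15 0.08 3  | scene 0.15 0.13 257 [0.58  0.592] | 
scene 0.2 0.03 0  | scene 0.2 0.08 0  | scene 0.2 0.13 219 [0.596 0.607] | 
scene 0.25 0.03 0  | scene 0.25 0.08 0  | scene 0.25 0.13 150 [0.61  0.619] | 
scene 0.3 0.03 0  | scene 0.3 0.08 0  | scene 0.3 0.13 25 [0.68  0.699] | 
scene 0.35 0.03 0  | scene 0.35 0.08 0  | scene 0.35 0.13 0  | 
-0.02 59 jaw [-
[... 1181 characters left out ...]
0.708] | 
top 0.2 0.03 0  | top 0.2 0.08 0  | top 0.2 0.13 0  | 
top 0.25 0.03 0  | top 0.25 0.08 0  | top 0.25 0.13 0  | 
top 0.3 0.03 0  | top 0.3 0.08 0  | top 0.3 0.13 0  | 
top 0.35 0.03 0  | top 0.35 0.08 0  | top 0.35 0.13 0  | 
-0.02 49 jaw [-0.049  0.056] x [-0.077 -0.001]
0.0 50 jaw [-0.002  0.057] x [-0.077  0.003]
0.02 33 jaw [-0.002  0.053] x [-0.076 -0.004]
0.04 101 jaw [-0.085  0.085] x [-0.076  0.027]
0.06 289 jaw [-0.09   0.086] x [-0.075  0.015]
0.08 657 jaw [-0.092  0.092] x [-0.074  0.029]
0.1 89 jaw [-0.041  0.014] x [-0.076  0.016]
0.12 233 jaw [-0.04   0.013] x [-0.076  0.032]
0.14 184 jaw [-0.035  0.02 ] x [-0.076  0.017]
0.16 155 jaw [-0.037  0.017] x [-0.076  0.019]
```

View pics/crop_scene.png

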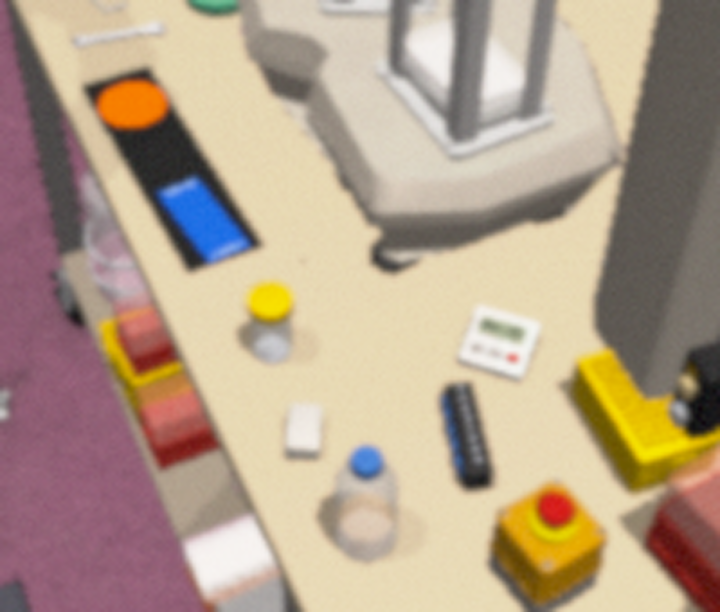

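Crop view: the mat is clear, with orange and blue pads on it. The cassette is at crop (467,435), yawed about 20°, nozzles up, with nothing close around it. I'll head for the cassette now.

```bash
python3 -m inch '[[0.55,-1,0,-1,88],[0.55,-1,0,-1,88],[0.55,-1,0,-1,88],[0.55,-1,0,-1,88],[0.55,-1,0,-1,88]]' 20
python3 -m inch '[[0.55,-1,0,-1,88],[0.55,-1,0,-1,88],[0.55,-1,0,-1,88],[0.55,-1,0,-1,88],[0.55,-1,0,-1,88]]'
python3 -m inch '[[0.55,-1,0,-1,88],[0.55,-1,0,-1,88],[0,-1,0,-1,88],[0,-1,0,-1,88],[0,-1,0,0,88]]'
```

```text
clock: 0.6
tool_pos: [0.3509, 0.4316, 0.2574]
eef_rot: [0.478, 0.879, -0.0, -0.0]
contact_force: [0.7, 0.4, -0.6]
opening: 0.996
clock: 1.1
tool_pos: [0.4195, 0.3067, 0.2575]
eef_rot: [0.689, 0.725, -0.0, -0.0]
contact_force: [0.9, 0.1, 0.1]
opening: 0.997
clock: 1.6
tool_pos: [0.4466, 0.1818, 0.2575]
eef_rot: [0.824, 0.567, -0.0, 0.0]
contact_force: [0.1, 0.4, -0.3]
opening: 0.996
```

```bash
python3 -m inch '[[0,-1,0,0,88],[0,-1,0,0,88],[0,-1,0,0,88],[0,-1,0,0,88],[0,-1,0,0,88]]'
python3 -m inch '[[0,-1,0,0,88],[0,-1,0,0,88],[0,-1,0,0,88],[0,-1,0,0,88],[0,-1,0,0,88]]'
python3 -m inch '[[0,-1,0,0,88],[0,-1,0,0,88],[0,-1,0,0,88],[0,-1,0,0,88],[0,-1,0,0,88]]'
python3 -m inch '[[0.9,-1,0,0,88],[1,-1,0,0,88],[1,-1,0,0,88],[1,-1,0,0,88],[1,-1,0,0,88]]'
python3 -m inch '[[1,-1,0,0,88],[0,0,0,0,88],[0,0,0,0,88]]'
python3 - <<'E'
from h import *
s=snap('wrist','w1.png'); np.savez('/tmp/w1',**{k:np.array(v) for k,v in s.items()}); print(s['position'],s['attitude'],s['K'],r.get_state()['q'])
E
```

```text
clock: 2.1
tool_pos: [0.4465, 0.0569, 0.2576]
eef_rot: [0.823, 0.568, -0.0, -0.0]
contact_force: [-0.4, 0.2, 0.1]
opening: 1.0
clock: 2.6
tool_pos: [0.4465, -0.068, 0.2576]
eef_rot: [0.823, 0.568, -0.0, -0.0]
contact_force: [0.8, -0.1, 1.0]
opening: 1.003
clock: 3.1
tool_pos: [0.4465, -0.193, 0.2575]
eef_rot: [0.823, 0.568, -0.0, -0.0]
contact_force: [-0.1, 0.2, 0.5]
opening: 0.996
clock: 3.6
tool_pos: [0.5699, -0.3179, 0.2573]
eef_rot: [0.823, 0.568, -0.0, -0.0]
contact_force: [0.8, 0.6, 0.4]
opening: 1.0
clock: 3.9
tool_pos: [0.5938, -0.342, 0.2566]
eef_rot: [0.823, 0.568, -0.0, -0.001]
contact_force: [0.3, -0.5, -0.4]
opening: 1.002
[ 0.61894862 -0.27735547  0.38368275] [-0.13367885  0.02518484 -0.17887227  0.97442311] [[309.70691629   0.         318.49002831]
 [  0.         309.70691629 196.33786138]
 [  0.           0.           1.        ]] [ 0.39783753  0.77716892  0.11569939  1.3713242  -0.09690622  1.00084706
  0.1701993 ]
```

View pics/w1.png

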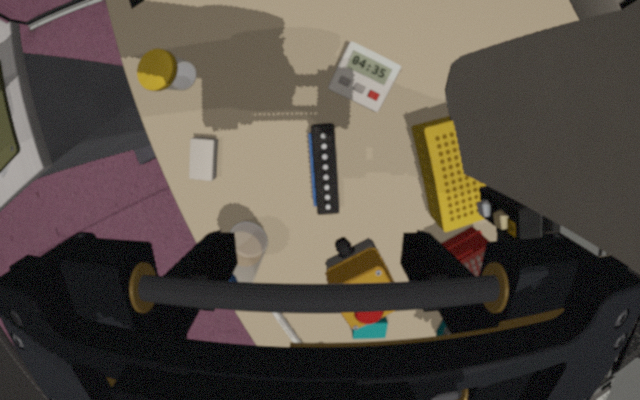

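The wrist view shows the cassette at (325,168), seal box (203,158), jar (160,70) and timer (365,75).

```bash
cat >> h.py <<'E'
def ray(s,u,v):
    K=np.array(s['K']);d=np.stack([(np.asarray(u,float)-K[0,2])/K[0,0],(np.asarray(v,float)-K[1,2])/K[1,1]],-1)
    th=np.linalg.norm(d,axis=-1,keepdims=True); n=d/np.maximum(th,1e-9)
    w=np.concatenate([n[...,:1]*np.sin(th),-n[...,1:]*np.sin(th),-np.cos(th)],-1)
    return w@R(s).T
def onplane(s,u,v,z):
    w=ray(s,u,v);p=np.array(s['position']);return p+w*((z-p[2])/w[...,2])[...,None]
def wcloud(s):
    v,u=np.mgrid[:400,:640];w=ray(s,u,v);c=w@R(s)  # back in cam
    return np.array(s['position'])+w*(s['range_z']/-c[...,2])[...,None]
def blob(s,fn,box,z,zr=None):
    "biggest colour blob in box=(x0,y0,x1,y1): its pixels cast on plane z"
    h=cv2.cvtColor(s['pixels'],cv2.COLOR_RGB2HSV).astype(int);m=fn(h[...,0],h[...,1],h[...,2])
    b=np.zeros_like(m);x0,y0,x1,y1=box;b[y0:y1,x0:x1]=1;m&=b
    if zr: P=wcloud(s)[...,2];m&=(P>zr[0])&(P<zr[1])
    n,l,st,c=cv2.connectedComponentsWithStats(m.astype(np.uint8));k=1+np.argmax(st[1:,4])
    v,u=np.nonzero(l==k);p=onplane(s,u,v,z);rc=cv2.minAreaRect((p[:,:2]*1000).astype(np.float32))
    return st[k].tolist(),p.mean(0).round(4),np.round(rc[0],1),np.round(rc[1],1),round(rc[2],1)
E
python3 - <<'E'
from h import *
s=dict(np.load('/tmp/w1.npz'))
P=wcloud(s)
print(P[168,325],P[100,250],P[158,203])
print('cass',blob(s,lambda h,S,v:(v<70)|((h>100)&(h<125)&(S>110)),(300,115,350,220),.026,(.01,.045)))
print('casstop',blob(s,lambda h,S,v:v>=0,(300,115,350,220),.026,(.02,.045)))
print('box',blob(s,lambda h,S,v:(S<40)&(v>90),(185,130,220,185),.02,(.012,.03)))
print('jarcap',blob(s,lambda h,S,v:(h>18)&(h<34)&(S>130),(130,40,190,100),.08))
print('timer',blob(s,lambda h,S,v:v>=0,(320,30,410,115),.024,(.014,.035)))
E
```

```text
[ 0.60274615 -0.33971862  0.03444876] [ 0.54514376 -0.23156798  0.00058735] [ 0.46506026 -0.27522474  0.01808389]
cass ([309, 124, 29, 90, 1763], array([ 0.601 , -0.3395,  0.026 ]), array([ 600.2, -342.1]), array([107.5,  28.6]), 73.0)
casstop ([309, 124, 31, 91, 2172], array([ 0.6018, -0.3421,  0.026 ]), array([ 600.4, -343.4]), array([108.9,  31.5]), 73.2)
box ([190, 138, 26, 43, 1021], array([ 0.4642, -0.2756,  0.02  ]), array([ 463.8, -276. ]), array([53.1, 33.9]), 63.3)
jarcap ([137, 49, 40, 42, 1292], array([ 0.4775, -0.1653,  0.08  ]), array([ 477.1, -165.2]), array([45.3, 49.1]), 42.6)
timer ([334, 42, 68, 59, 2300], array([ 0.6878, -0.2511,  0.024 ]), array([ 686.3, -253.1]), array([54.7, 66.9]), 43.9)
```

```bash
python3 - <<'E'
from h import *
c=np.array([.6005,-.343]);a=np.radians(-17);j=np.array([np.cos(a),np.sin(a)]);k=np.array([-j[1],j[0]])
for n in('scene','top'):
    s=dict(np.load(f'/tmp/{n}.npz'));P=cloud(s);d=P[...,:2]-c;u,v=d@j,d@k
    m=(abs(u)<.13)&(abs(v)<.10)&(P[...,2]>.05)&(s['range_z']>0)
    print(n,m.sum()); 
    if m.sum(): print(np.c_[u[m],v[m],P[...,2][m]].round(3)[::max(1,m.sum()//12)])
E
python3 -m inch '[[0.27,-0.04,-1,0.63,88],[0,0,-1,0,88],[0,0,-1,0,88],[0,0,-1,0,88],[0,0,-1,0,88]]'
```

```text
scene 126
[[ 0.129  0.048  0.052]
 [ 0.13   0.037  0.055]
 [ 0.128  0.031  0.052]
 [ 0.118  0.019  0.052]
 [ 0.129  0.007  0.055]
 [ 0.124 -0.01   0.055]
 [ 0.126 -0.027  0.055]
 [-0.117 -0.085  0.122]
 [-0.112 -0.092  0.125]
 [-0.11  -0.097  0.126]
 [-0.113 -0.099  0.124]
 [-0.127 -0.088  0.1  ]
 [-0.125 -0.1    0.107]]
top 191
[[ 0.13  -0.052  0.062]
 [ 0.118 -0.021  0.063]
 [ 0.126  0.051  0.056]
 [ 0.118  0.032  0.056]
 [ 0.111  0.038  0.052]
 [-0.108 -0.084  0.12 ]
 [-0.093 -0.073  0.092]
 [-0.119 -0.078  0.117]
 [-0.128 -0.086  0.121]
 [-0.112 -0.068  0.093]
 [-0.124 -0.075  0.1  ]
 [-0.129 -0.071  0.096]
 [-0.128 -0.07   0.076]]
clock: 4.45
tool_pos: [0.6004, -0.3416, 0.1323]
eef_rot: [0.804, 0.595, 0.0, -0.001]
contact_force: [-0.3, 0.0, -1.0]
opening: 1.002
```

```bash
python3 -m inch '[[0,0,-1,0,88],[0,0,-1,0,88],[0,0,-1,0,88],[0,0,-0.8,0,88],[0,0,-0.5,0,88]]'
python3 -m inch '[[0,0,0,0,25],[0,0,0,0,25],[0,0,0,0,25],[0,0,0,0,25],[0,0,0,0,25]]' 30
python3 -m inch '[[0,0,0,0,25],[0,0,0,0,25],[0,0,0.3,0,25],[0,0,0.7,0,25],[0,0,1,0,25]]'
```

```text
clock: 4.95
tool_pos: [0.6001, -0.3418, 0.0238]
eef_rot: [0.804, 0.595, -0.0, -0.001]
contact_force: [-0.0, -0.1, 0.7]
opening: 1.001
clock: 5.45
tool_pos: [0.6015, -0.3434, 0.0261]
eef_rot: [0.804, 0.595, 0.0, 0.001]
contact_force: [0.1, -0.8, -0.4]
opening: 0.569
clock: 5.95
tool_pos: [0.6004, -0.3427, 0.0756]
eef_rot: [0.804, 0.595, -0.0, -0.001]
contact_force: [0.8, 0.3, -1.0]
opening: 0.356
```

```bash
python3 -m inch '[[0,0,1,0,25],[-0.3,0.3,1,0,25],[-0.6,0.6,1,0.5,25],[-0.9,0.9,0.3,0.5,25],[-0.9,1,0,0.5,25]]'
python3 -m inch '[[-0.9,1,0,0.5,25],[-0.8,1,0,0.5,25],[-0.6,1,0,0.4,25],[-0.16,1,0,0.33,25],[0,1,0,0,25]]'
python3 -m inch '[[0,1,0,0,25],[0,1,0,0,25],[0,1,0,0,25],[0,1,0,0,25],[0,1,0,0,25]]'
python3 -m inch '[[0,1,0,0,25],[0,1,0,0,25],[0,0.56,0,0,25],[0,0,0,0,25],[0,0,0,0,25]]'
python3 - <<'E'
from h import *
s=snap('wrist','w2.png'); np.savez('/tmp/w2',**{k:np.array(v) for k,v in s.items()})
E
```

```text
clock: 6.45
tool_pos: [0.5342, -0.2738, 0.161]
eef_rot: [0.755, 0.656, 0.001, 0.003]
contact_force: [0.2, -0.7, -1.4]
opening: 0.354
clock: 6.95
tool_pos: [0.4715, -0.1477, 0.1592]
eef_rot: [0.693, 0.721, 0.0, 0.001]
contact_force: [0.5, -0.6, -1.1]
opening: 0.353
clock: 7.45
tool_pos: [0.4728, -0.0222, 0.1591]
eef_rot: [0.692, 0.721, 0.001, 0.001]
contact_force: [0.6, -0.3, -1.4]
opening: 0.353
clock: 7.95
tool_pos: [0.4725, 0.0404, 0.1586]
eef_rot: [0.692, 0.721, 0.0, 0.001]
contact_force: [-0.0, -1.0, -1.1]
opening: 0.356
```

View pics/w2.png

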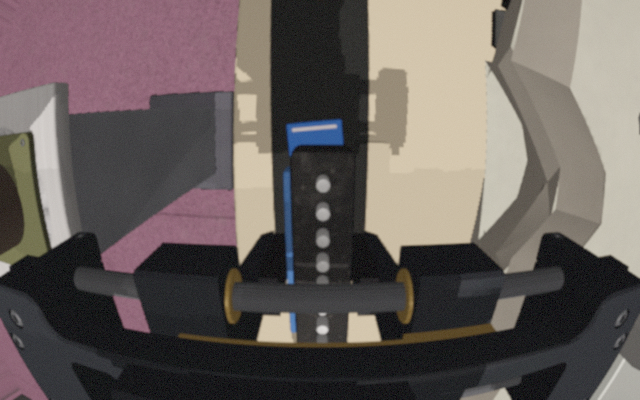

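The far end of the pad is visible at (287–343, 122), along with the mat edges (272 and 367 at row 60) and the far end of the cassette at (295–350, 147).

```bash
cat >> h.py <<'E'
def masks(s,fn,box):
    h=cv2.cvtColor(s['pixels'],cv2.COLOR_RGB2HSV).astype(int);m=fn(h[...,0],h[...,1],h[...,2])
    b=np.zeros_like(m);x0,y0,x1,y1=box;b[y0:y1,x0:x1]=1;return m&b
E
python3 - <<'E'
from h import *
s=dict(np.load('/tmp/w2.npz'))
# mat edges
m=masks(s,lambda h,S,v:v<45,(255,5,395,110))
L=[];Rr=[]
for y in range(10,60,5):
    x=np.nonzero(m[y])[0]; L.append((x.min(),y));Rr.append((x.max()+1,y))
for e in(L,Rr):
    e=np.array(e);p=onplane(s,e[:,0],e[:,1],.003);f=np.polyfit(p[:,1],p[:,0],1);print('mat edge slope deg',np.degrees(np.arctan(-f[0])).round(2),'x at y=.041',np.polyval(f,.041).round(4),'at .151',np.polyval(f,.151).round(4),'y rng',p[:,1].min().round(3),p[:,1].max().round(3),np.abs(p[:,0]-np.polyval(f,p[:,1])).max().round(4))
m=masks(s,lambda h,S,v:((h>100)&(h<125)&(S>110))|((S<60)&(v>120)),(280,110,348,146))
v,u=np.nonzero(m);p=onplane(s,u,v,.006)
d=np.radians(2.4);t=np.array([-np.sin(d),np.cos(d)]);n=np.array([t[1],-t[0]])
a=p[:,:2]@t;b=p[:,:2]@n;print('pad far edge along',np.percentile(a,99).round(4),'across',np.percentile(b,[1,99]).round(4), 'expect centre along',(np.percentile(a,99)-.063).round(4))
print('nominal pad c',np.array([.471,.041])@t,np.array([.471,.041])@n)
P=wcloud(s)
for z in(.161,.159):
    m=masks(s,lambda h,S,v:v>=0,(285,130,360,240))&(P[...,2]>.14)&(P[...,2]<.18)
    v,u=np.nonzero(m);q=onplane(s,u,v,z);a=q[:,:2]@t;b=q[:,:2]@n;print('cass far along',np.percentile(a,99).round(4),'across',np.percentile(b[a>a.max()-.04],[1,99]).round(4),'centre along',(np.percentile(a,99)-.055).round(4))
print('cass z',np.percentile(P[...,2][m],[10,50,90]),r.get_state()['tool_pos'])
# nozzle centres -> cassette axis
m=masks(s,lambda h,S,v:(v>130)&(S<50),(310,170,335,262));c=cv2.connectedComponentsWithStats(m.astype(np.uint8))
q=[onplane(s,*c[3][k],.167) for k in range(1,c[0]) if c[2][k,4]>15];print(np.round(q,4))
E
```

```text
mat edge slope deg 3.03 x at y=.041 0.4326 at .151 0.4268 y rng 0.161 0.205 0.0
mat edge slope deg -2.97 x at y=.041 0.4867 at .151 0.4924 y rng 0.163 0.208 0.015
pad far edge along 0.0832 across [0.4453 0.4966] expect centre along 0.0202
nominal pad c 0.021240603127600174 0.47230375477945946
cass far along 0.0756 across [0.4601 0.4887] centre along 0.0206
cass far along 0.0754 across [0.4599 0.489 ] centre along 0.0204
cass z [0.15330097 0.15816751 0.1594552 ] [0.47238516 0.0397414  0.15841306]
[[0.4727 0.0812 0.167 ]
 [0.4733 0.0693 0.167 ]
 [0.4737 0.0574 0.167 ]]
```

```bash
python3 -m inch '[[-0.1,0,-1,0.05,25],[0,0,-1,0,25],[0,0,-1,0,25],[0,0,-1,0,25],[0,0,-0.7,0,25]]'
python3 -m inch '[[0,0,-0.25,0,25],[0,0,-0.1,0,25],[0,0,-0.05,0,25],[0,0,0,0,25]]'
```

```text
clock: 8.5
tool_pos: [0.4696, 0.0391, 0.0391]
eef_rot: [0.691, 0.722, -0.0, 0.0]
contact_force: [0.3, -0.6, -1.3]
opening: 0.35
clock: 8.9
tool_pos: [0.4691, 0.0393, 0.0322]
eef_rot: [0.691, 0.723, -0.0, 0.0]
contact_force: [-1.9, -1.5, 11.6]
opening: 0.356
```

```bash
python3 -m inch '[[0,0,0.03,0,55],[0,0,0,0,55],[0,0,0,0,55],[0,0,0,0,55]]'
python3 -m inch '[[0,0,0.5,0,55],[0,0,1,0,55],[0,0,1,0,55],[0,0,1,0,55],[0,0,1,0,55]]'
python3 -m inch '[[0,-1,1,0,60],[0,-1,0.6,0,80],[0,-1,0,0,88],[0,-1,0,0,88],[0,-1,0,0,88]]'
python3 - <<'E'
from h import *
s=snap('wrist','w3.png'); np.savez('/tmp/w3',**{k:np.array(v) for k,v in s.items()});s=snap('top');np.savez('/tmp/top2',**{k:np.array(v) for k,v in s.items()});s=snap('scene');np.savez('/tmp/scene2',**{k:np.array(v) for k,v in s.items()})
E
```

```text
clock: 9.3
tool_pos: [0.4698, 0.0408, 0.0311]
eef_rot: [0.691, 0.723, 0.0, 0.0]
contact_force: [0.1, -0.6, -0.6]
opening: 0.626
clock: 9.8
tool_pos: [0.4693, 0.0409, 0.1452]
eef_rot: [0.69, 0.723, 0.0, 0.0]
contact_force: [0.1, -0.7, 0.4]
opening: 0.625
clock: 10.3
tool_pos: [0.4693, -0.0851, 0.1845]
eef_rot: [0.69, 0.723, 0.0, 0.0]
contact_force: [1.6, -0.0, 0.3]
opening: 0.997
```

View pics/w3.png

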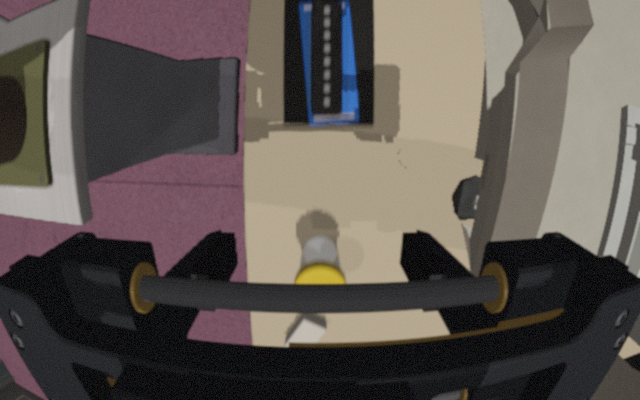

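The cassette stands on the pad with blue showing on both sides, around (328,60). I'll measure its centring.

```bash
python3 - <<'E'
from h import *
s=dict(np.load('/tmp/w3.npz'));P=wcloud(s)
m=masks(s,lambda h,S,v:v>=0,(290,0,370,122))&(P[...,2]>.020)&(P[...,2]<.045)
v,u=np.nonzero(m);q=onplane(s,u,v,.032);rc=cv2.minAreaRect((q[:,:2]*1000).astype(np.float32));print('cass',rc)
m=masks(s,lambda h,S,v:(h>100)&(h<125)&(S>110),(290,0,370,130))
v,u=np.nonzero(m);q=onplane(s,u,v,.006);rc=cv2.minAreaRect((q[:,:2]*1000).astype(np.float32));print('pad',rc)
m=masks(s,lambda h,S,v:v<50,(265,0,395,150))&(P[...,2]<.012)
e=[]
for y in range(25,115,10):
    x=np.nonzero(m[y])[0];e.append((x.min(),x.max()+1,y))
e=np.array(e)
for k in(0,1):
    p=onplane(s,e[:,k],e[:,2],.003);f=np.polyfit(p[:,1],p[:,0],1);print(np.degrees(np.arctan(-f[0])),np.polyval(f,[.041,.151]))
for n in('top2','scene2'):
    s=dict(np.load(f'/tmp/{n}.npz'));from m import meas,C;Q=cloud(s)
    p=Q[(Q[...,2]>.022)&(Q[...,2]<.045)&(abs(Q[...,0]-.47)<.035)&(abs(Q[...,1]-.041)<.08)]
    print(n,len(p)); 
    if len(p)>20: print(cv2.minAreaRect((p[:,:2]*1000).astype(np.float32)))
    h=cv2.cvtColor(s['pixels'],cv2.COLOR_RGB2HSV).astype(int);k=C['blue'](h[...,0],h[...,1],h[...,2])&(Q[...,2]<.02)&(abs(Q[...,0]-.47)<.05)&(abs(Q[...,1]-.041)<.09);p=Q[k];print('pad',len(p),cv2.minAreaRect((p[:,:2]*1000).astype(np.float32)) if len(p)>9 else '')
    k=C['orange'](h[...,0],h[...,1],h[...,2])&(abs(Q[...,0]-.46)<.07)&(abs(Q[...,1]-.26)<.07);p=Q[k];print('coaster',len(p),cv2.minEnclosingCircle((p[:,:2]*1000).astype(np.float32)) if len(p)>9 else '')
E
```

```text
cass ((469.5915222167969, 36.591102600097656), (31.212570190429688, 106.93683624267578), 2.6039528846740723)
pad ((471.03045654296875, 36.65742492675781), (61.049705505371094, 130.603759765625), 9.213265419006348)
2.4637819285999676 [0.43094317 0.42621013]
3.240313188192848 [0.5177242 0.5114966]
top2 242
((467.3394775390625, 39.72819519042969), (37.52550506591797, 111.30654907226562), 3.064906120300293)
pad 156 ((473.7322998046875, 42.91468048095703), (58.65338897705078, 127.76171112060547), 8.0624418258667)
coaster 407 ((446.3047180175781, 270.1138610839844), 61.21384811401367)
scene2 117
((469.5614929199219, 31.733314514160156), (31.21105194091797, 112.15650177001953), 1.7159308195114136)
pad 168 ((474.030029296875, 39.689476013183594), (65.5315170288086, 137.4283905029297), 7.91636848449707)
coaster 130 ((435.053955078125, 259.5648498535156), 72.2339859008789)
```

```bash
python3 - <<'E'
from h import *
s=dict(np.load('/tmp/w3.npz'));print(s['position'])
m=masks(s,lambda h,S,v:(h>100)&(h<125)&(S>110),(290,0,375,130))
for y in (20,40,60,80,100,105,115,119):
    x=np.nonzero(m[y])[0];runs=np.split(x,np.nonzero(np.diff(x)>2)[0]+1)
    print(y,[(int(a[0]),int(a[-1]+1)) for a in runs],onplane(s,[x.min(),x.max()+1],[y,y],.006)[:,:2].round(4).tolist(), 'mid',onplane(s,[x.min(),x.max()+1],[y,y],.006)[:,0].mean().round(4))
im=s['pixels'][:135,260:400,::-1];cv2.imwrite('pics/w3c.png',cv2.resize(im,None,fx=5,fy=4.4,interpolation=cv2.INTER_CUBIC))
m=masks(s,lambda h,S,v:((S<70)&(v>90)),(300,112,365,126));v,u=np.nonzero(m);print('near bar',onplane(s,u,v,.006).mean(0),len(u))
E
```

```text
[ 0.46613445 -0.01579492  0.3114826 ]
20 [(299, 312), (340, 352)] [[0.4432, 0.0765], [0.4951, 0.0794]] mid 0.4692
40 [(301, 312), (341, 354)] [[0.4463, 0.0554], [0.4978, 0.0583]] mid 0.4721
60 [(302, 311), (341, 356)] [[0.4483, 0.0349], [0.5007, 0.0379]] mid 0.4745
80 [(304, 312), (341, 358)] [[0.4511, 0.0149], [0.5036, 0.0179]] mid 0.4774
100 [(306, 312), (341, 359)] [[0.454, -0.0049], [0.5056, -0.002]] mid 0.4798
105 [(306, 312), (341, 360)] [[0.4542, -0.0098], [0.5069, -0.0069]] mid 0.4805
115 [(307, 313), (355, 360)] [[0.4556, -0.0196], [0.5074, -0.0168]] mid 0.4815
119 [(307, 313), (354, 360)] [[0.4558, -0.0236], [0.5077, -0.0207]] mid 0.4817
near bar [ 0.48098815 -0.02157753  0.006     ] 277
```

View pics/w3c.png

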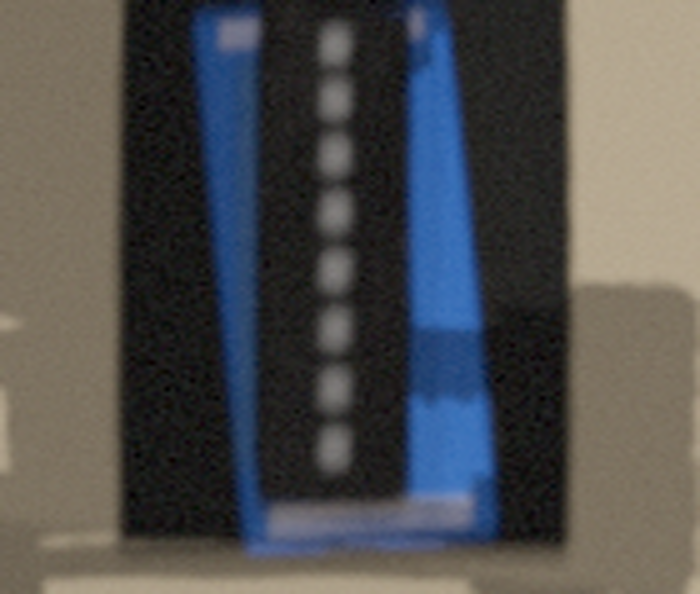

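The crop shows the pad is yawed about 7.2° against the world, while the cassette sits at 2.6° and about 4.5 mm too near the robot. I'll re-grip it and correct both.

```bash
python3 -m inch '[[0,1,0,0,75],[0,1,0,0,60],[0,1,0,0,55],[0,1,-0.5,0,55],[0,1,-1,0,55]]'
python3 -m inch '[[0,0,-1,0,55],[0,0,-1,0,55],[0,0,-1,0,55],[0,0,-1,0,55],[0,0,-0.5,0,55]]'
python3 -m inch '[[0,0,-0.1,0,55],[0,0,0,0,25],[0,0,0,0,25],[0,0,0,0,25],[0,0,0,0,25]]'
python3 -m inch '[[0,0,0.12,0,25],[0.1,-0.03,0,0.4,25],[0.09,-0.02,0,0.37,25],[0,0,0,0,25],[0,0,0,0,25]]'
```

```text
clock: 10.95
tool_pos: [0.4704, 0.0437, 0.1471]
eef_rot: [0.69, 0.724, 0.002, 0.001]
contact_force: [0.2, 0.2, -0.2]
opening: 0.625
clock: 11.45
tool_pos: [0.4686, 0.0425, 0.0321]
eef_rot: [0.69, 0.724, -0.0, -0.001]
contact_force: [-0.0, 1.1, 0.3]
opening: 0.621
clock: 11.95
tool_pos: [0.4699, 0.041, 0.0319]
eef_rot: [0.691, 0.723, 0.001, 0.0]
contact_force: [-0.6, 0.4, 4.8]
opening: 0.35
clock: 12.45
tool_pos: [0.4744, 0.0396, 0.0339]
eef_rot: [0.661, 0.751, 0.0, -0.0]
contact_force: [-0.0, 0.5, -1.3]
opening: 0.354
```

```bash
python3 -m inch '[[0,0,-0.08,0,25],[0,0,-0.02,0,25],[0,0,0,0,55],[0,0,0,0,55],[0,0,0,0,55]]'
python3 -m inch '[[0,0,0.5,0,55],[0,0,1,0,55],[0,0,1,0,55],[0,0,1,0,55],[0,0,1,0,55]]'
python3 -m inch '[[0,-1,1,0,60],[0,-1,0.6,0,80],[0,-1,0,0,88],[0,-1,0,0,88],[0,-1,0,0,88]]'
python3 - <<'E'
from h import *
s=snap('wrist'); np.savez('/tmp/w4',**{k:np.array(v) for k,v in s.items()})
m=masks(s,lambda h,S,v:(h>100)&(h<125)&(S>110),(280,0,385,140))
for y in (20,40,60,80,100,115):
    x=np.nonzero(m[y])[0];runs=np.split(x,np.nonzero(np.diff(x)>2)[0]+1)
    a=onplane(s,[x.min(),x.max()+1],[y,y],.006);print(y,[(int(a[0]),int(a[-1]+1)) for a in runs],a[:,0].mean().round(4),a[:,1].mean().round(4))
P=wcloud(s)
m=masks(s,lambda h,S,v:v>=0,(290,0,370,122))&(P[...,2]>.020)&(P[...,2]<.045)
v,u=np.nonzero(m);q=onplane(s,u,v,.032);print('cass',cv2.minAreaRect((q[:,:2]*1000).astype(np.float32)))
im=s['pixels'][:135,260:400,::-1];cv2.imwrite('pics/w4c.png',cv2.resize(im,None,fx=5,fy=4.4,interpolation=cv2.INTER_CUBIC))
E
```

```text
clock: 12.95
tool_pos: [0.4743, 0.0397, 0.0314]
eef_rot: [0.661, 0.751, -0.0, -0.0]
contact_force: [0.3, -0.1, -0.3]
opening: 0.6
clock: 13.45
tool_pos: [0.474, 0.0396, 0.1457]
eef_rot: [0.661, 0.751, 0.0, 0.0]
contact_force: [1.2, -0.1, -0.3]
opening: 0.625
clock: 13.95
tool_pos: [0.474, -0.0864, 0.185]
eef_rot: [0.661, 0.751, 0.0, 0.0]
contact_force: [-0.2, 1.0, -0.8]
opening: 0.994
20 [(308, 324), (352, 361)] 0.4696 0.0775
40 [(308, 324), (352, 361)] 0.4722 0.0564
60 [(307, 324), (353, 361)] 0.4743 0.0358
80 [(308, 323), (353, 362)] 0.4778 0.0159
100 [(307, 323), (352, 361)] 0.4794 -0.004
115 [(308, 314), (356, 361)] 0.4819 -0.0187
cass ((475.15191650390625, 36.037635803222656), (31.28080177307129, 108.3245849609375), 7.289909362792969)
```

View pics/w4c.png

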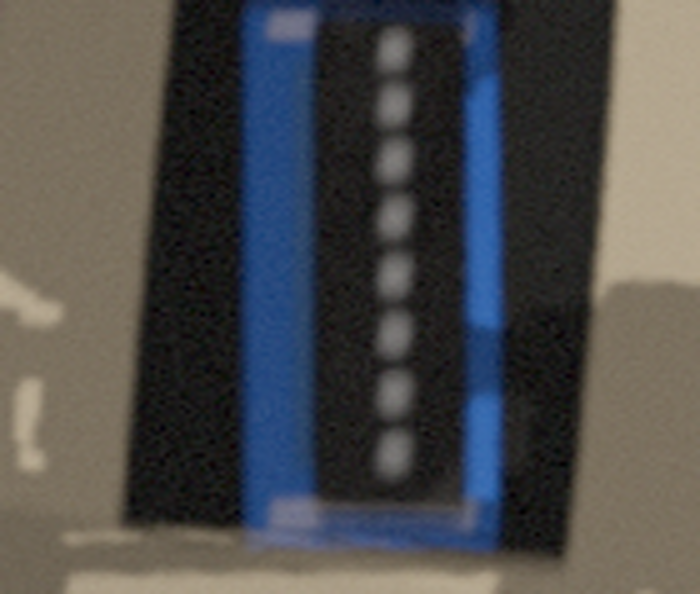

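The cassette and pad now align within about 1 mm and the yaw matches. Next I'll fly past the bottle and look back at it.

```bash
python3 -m inch '[[0,-1,0.5,0,88],[0,-1,0,0,88],[0,-1,0,0,88],[0,-1,0,0,88],[0,-1,0,0,88]]'
python3 -m inch '[[0,-1,0,0,88],[0,-1,0,0,88],[0,-1,0,0,88],[0,-1,0,0,88],[0,-1,0,0,88]]'
python3 -m inch '[[0,-1,0,0,88],[0,-1,0,0,88],[0,-1,0,0,88],[0,-1,0,0,88],[0,-1,0,0,88]]'
python3 -m inch '[[-0.2,-1,0,0,88],[-0.2,-1,0,0,88],[0,0,0,0,88],[0,0,0,0,88]]'
python3 - <<'E'
from h import *
s=snap('wrist','w5.png'); np.savez('/tmp/w5',**{k:np.array(v) for k,v in s.items()})
E
```

```text
clock: 14.5
tool_pos: [0.4739, -0.211, 0.1972]
eef_rot: [0.661, 0.751, 0.0, 0.0]
contact_force: [0.6, -0.4, -0.0]
opening: 0.998
clock: 15.0
tool_pos: [0.4739, -0.3359, 0.1972]
eef_rot: [0.661, 0.751, -0.0, -0.0]
contact_force: [0.1, 0.2, -0.1]
opening: 0.996
clock: 15.5
tool_pos: [0.474, -0.4608, 0.1972]
eef_rot: [0.661, 0.751, -0.0, -0.0]
contact_force: [-0.4, 0.3, 0.6]
opening: 0.995
clock: 15.9
tool_pos: [0.4639, -0.51, 0.1967]
eef_rot: [0.661, 0.75, 0.0, -0.0]
contact_force: [1.1, 0.6, 0.9]
opening: 0.997
```

View pics/w5.png

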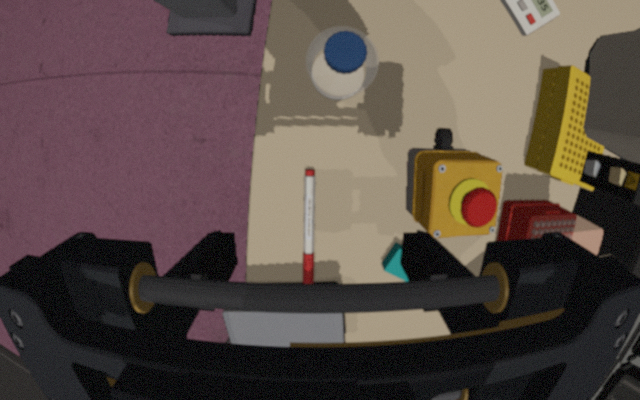

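The bottle cap is at (345,51), free of neighbours.

```bash
python3 - <<'E'
from h import *
s=dict(np.load('/tmp/w5.npz'));P=wcloud(s)
print('cap',blob(s,lambda h,S,v:(h>95)&(h<125)&(S>110),(310,20,380,90),.125))
m=masks(s,lambda h,S,v:(h>95)&(h<125)&(S>110),(310,20,380,90));print(np.median(P[m],0))
for n in('scene','top'):
    s=dict(np.load(f'/tmp/{n}.npz'));Q=cloud(s);d=np.hypot(Q[...,0]-.464,Q[...,1]+.401)
    for z in np.arange(.03,.125,.01):
        m=(d<.045)&(abs(Q[...,2]-z)<.005)
        if m.sum()>3: print(n,z.round(3),m.sum(),'r',np.percentile(d[m],[50,90]).round(3),'x',np.percentile(Q[m][:,0],[5,95]).round(3),'y',np.percentile(Q[m][:,1],[5,95]).round(3))
E
```

```text
cap ([325, 32, 41, 40, 1276], array([ 0.4671, -0.3999,  0.125 ]), array([ 467.3, -399.8]), array([25.5, 26.1]), 8.6)
[ 0.46696734 -0.40011507  0.12597049]
scene 0.03 31 r [0.027 0.031] x [0.441 0.486] y [-0.43  -0.401]
scene 0.04 29 r [0.028 0.032] x [0.441 0.487] y [-0.432 -0.407]
scene 0.05 31 r [0.027 0.031] x [0.44  0.483] y [-0.43  -0.402]
scene 0.06 30 r [0.027 0.031] x [0.44 0.48] y [-0.43  -0.401]
scene 0.07 34 r [0.028 0.03 ] x [0.441 0.484] y [-0.43  -0.409]
scene 0.08 31 r [0.027 0.03 ] x [0.44  0.485] y [-0.43  -0.402]
scene 0.09 68 r [0.025 0.029] x [0.441 0.487] y [-0.428 -0.389]
scene 0.1 79 r [0.02  0.025] x [0.446 0.488] y [-0.424 -0.39 ]
scene 0.11 31 r [0.015 0.019] x [0.452 0.479] y [-0.419 -0.399]
scene 0.12 47 r [0.011 0.016] x [0.455 0.477] y [-0.416 -0.392]
top 0.03 22 r [0.027 0.033] x [0.441 0.469] y [-0.401 -0.368]
top 0.04 25 r [0.029 0.032] x [0.438 0.476] y [-0.408 -0.37 ]
top 0.05 20 r [0.028 0.032] x [0.439 0.479] y [-0.405 -0.37 ]
top 0.06 22 r [0.028 0.033] x [0.439 0.465] y [-0.408 -0.367]
top 0.07 24 r [0.027 0.033] x [0.439 0.471] y [-0.404 -0.369]
top 0.08 25 r [0.029 0.033] x [0.438 0.474] y [-0.4   -0.368]
top 0.09 50 r [0.027 0.032] x [0.439 0.488] y [-0.419 -0.37 ]
top 0.1 52 r [0.021 0.029] x [0.444 0.482] y [-0.411 -0.373]
top 0.11 22 r [0.017 0.02 ] x [0.449 0.472] y [-0.405 -0.38 ]
top 0.12 26 r [0.012 0.016] x [0.452 0.473] y [-0.407 -0.385]
```

```bash
python3 -m inch '[[0.06,0.9,0,0,88],[0,1,0,0,88],[0,1,0,0,88],[0,1,0,0,88],[0,0.5,-0.3,0,88]]'
python3 -m inch '[[0,0,-1,0,88],[0,0,-1,0,88],[0,0,-1,0,88],[0,0,-0.8,0,88],[0,0,-0.4,0,88]]'
python3 -m inch '[[0,0,0,0,48],[0,0,0,0,48],[0,0,0,0,48],[0,0,0,0,48],[0,0,0,0,48]]' 30
```

```text
clock: 16.45
tool_pos: [0.4674, -0.3959, 0.1902]
eef_rot: [0.659, 0.752, 0.001, 0.0]
contact_force: [0.3, -0.3, 0.5]
opening: 1.002
clock: 16.95
tool_pos: [0.4657, -0.3978, 0.0827]
eef_rot: [0.66, 0.751, 0.0, -0.002]
contact_force: [0.3, -0.1, -0.4]
opening: 0.996
clock: 17.45
tool_pos: [0.4665, -0.4008, 0.085]
eef_rot: [0.661, 0.751, 0.0, 0.001]
contact_force: [0.9, 0.5, 3.6]
opening: 0.628
```

```bash
python3 -m inch '[[0,0,0.3,0,48],[0,0,0.6,0,48],[0,0,0.9,0,48],[0,0,1,0,48],[0,0,0.9,0,48]]'
python3 -m inch '[[0,0,0.7,0,48],[0,0.2,0.4,0,48],[0,0.5,0,0,48],[0,0.8,0,0,48],[0,1,0,0,48]]'
python3 -m inch '[[0,1,0,0,48],[0,1,0,0,48],[0,1,0,0,48],[0,1,0,0,48],[0,1,0,0,48]]'
python3 -m inch '[[0,1,0,0,48],[0,1,0,0,48],[0,1,0,0,48],[0,1,0,0,48],[0,1,0,0,48]]'
python3 -m inch '[[0,1,0,0,48],[0,1,0,0,48],[0,1,0,0,48],[0,0.8,0,0,48],[0,0.5,0,0,48]]'
python3 -m inch '[[0,0.3,0,0,48],[0,0.2,0,0,48],[0,0,0,0,48],[0,0,0,0,48]]'
python3 - <<'E'
from h import *
s=snap('wrist','w6.png'); np.savez('/tmp/w6',**{k:np.array(v) for k,v in s.items()})
print(s['position'])
E
```

```text
clock: 17.95
tool_pos: [0.4657, -0.4005, 0.1787]
eef_rot: [0.661, 0.751, 0.0, 0.0]
contact_force: [0.6, -0.2, -1.2]
opening: 0.624
clock: 18.45
tool_pos: [0.465, -0.3364, 0.2033]
eef_rot: [0.661, 0.75, -0.0, -0.001]
contact_force: [0.2, 0.4, -1.1]
opening: 0.629
clock: 18.95
tool_pos: [0.4648, -0.2103, 0.2033]
eef_rot: [0.66, 0.751, -0.0, -0.001]
contact_force: [0.0, -0.1, -1.2]
opening: 0.625
clock: 19.45
tool_pos: [0.4645, -0.0857, 0.2034]
eef_rot: [0.66, 0.751, -0.0, -0.001]
contact_force: [-0.1, -0.4, -1.2]
opening: 0.625
clock: 19.95
tool_pos: [0.4644, 0.0222, 0.2034]
eef_rot: [0.66, 0.752, -0.0, -0.001]
contact_force: [-0.3, -0.6, -1.0]
opening: 0.626
clock: 20.35
tool_pos: [0.4657, 0.0313, 0.204]
eef_rot: [0.661, 0.75, -0.0, 0.0]
contact_force: [0.9, 0.6, -1.3]
opening: 0.627
[0.45722573 0.10012057 0.33094769]
```

View pics/w6.png

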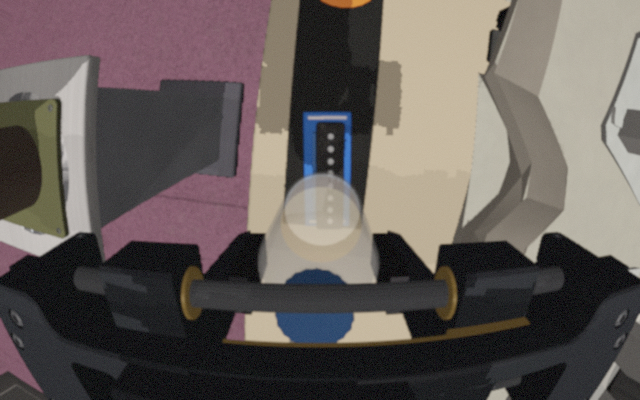

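The bottle is held upright. The coaster is only just in view at the top, (347,3), so I'll move further and look again.

```bash
python3 -m inch '[[0,0.5,0,0,48],[0,1,0,0,48],[0,1,0,0,48],[0,1,0,0,48],[0,0.5,0,0,48]]'
python3 -m inch '[[0,0.2,0,0,48],[0,0,0,0,48],[0,0,0,0,48]]'
python3 - <<'E'
from h import *
s=snap('wrist'); np.savez('/tmp/w7',**{k:np.array(v) for k,v in s.items()})
f=lambda h,S,v:(h<16)&(S>140)&(v>90)
m=masks(s,f,(260,0,420,230));v,u=np.nonzero(m);p=onplane(s,u,v,.006)[:,:2]*1000
print(len(u),u.min(),u.max(),v.min(),v.max(),cv2.minEnclosingCircle(p.astype(np.float32)),p.mean(0),cv2.minAreaRect(p.astype(np.float32)))
# mat edges
P=wcloud(s);m=masks(s,lambda h,S,v:v<50,(230,0,430,150))&(P[...,2]<.02);
e=np.array([(np.nonzero(m[y])[0].min(),np.nonzero(m[y])[0].max()+1,y) for y in range(15,120,10) if m[y].sum()>10])
for k in(0,1):
    q=onplane(s,e[:,k],e[:,2],.003);print(k,q[:,:2].round(4).tolist())
E
```

```text
clock: 20.9
tool_pos: [0.4657, 0.1352, 0.204]
eef_rot: [0.66, 0.752, 0.001, -0.0]
contact_force: [-0.7, -0.2, -1.9]
opening: 0.623
clock: 21.2
tool_pos: [0.4658, 0.1358, 0.204]
eef_rot: [0.661, 0.75, -0.0, 0.0]
contact_force: [-0.4, -0.1, -1.5]
opening: 0.622
4558 291 372 24 101 ((464.9435119628906, 258.65447998046875), 42.82063293457031) [461.5485408  256.82022724] ((464.49700927734375, 258.6033020019531), (84.09979248046875, 83.45494079589844), 7.459008693695068)
0 [[0.4198, 0.3066], [0.4203, 0.295], [0.4207, 0.2836], [0.4235, 0.2289], [0.4237, 0.2182], [0.4239, 0.2075], [0.3735, 0.1921]]
1 [[0.5046, 0.3192], [0.5059, 0.3076], [0.5061, 0.2959], [0.5086, 0.2404], [0.509, 0.2296], [0.5104, 0.219], [0.5108, 0.2083]]
```

```bash
python3 -m inch '[[-0.03,0.4,0,0,48],[-0.03,0.8,0,0,48],[-0.03,1,0,0,48],[0,1,0,0,48],[0,0.9,0,0,48]]'
python3 -m inch '[[0,0.57,0,0,48],[0,0.3,-0.3,0,48],[0,0,-0.7,0,48],[0,0,-1,0,48],[0,0,-1,0,48]]'
python3 -m inch '[[0,0,-0.8,0,48],[0,0,-0.4,0,48],[0,0,-0.15,0,48],[0,0,0,0,48]]'
```

```text
clock: 21.75
tool_pos: [0.4634, 0.2411, 0.204]
eef_rot: [0.661, 0.751, 0.0, -0.0]
contact_force: [0.3, 0.9, -0.0]
opening: 0.628
clock: 22.25
tool_pos: [0.4638, 0.2603, 0.128]
eef_rot: [0.661, 0.75, -0.0, 0.0]
contact_force: [0.9, -0.0, -0.9]
opening: 0.629
clock: 22.65
tool_pos: [0.4637, 0.2609, 0.0951]
eef_rot: [0.661, 0.75, -0.0, 0.0]
contact_force: [-0.1, -0.6, -1.7]
opening: 0.629
```

```bash
python3 -m inch '[[0,0,-0.1,0,48],[0,0,-0.05,0,48],[0,0,0,0,48]]'
python3 -m inch '[[0,0,-0.05,0,48],[0,0,0,0,48]]'
```

```text
clock: 22.95
tool_pos: [0.4638, 0.2615, 0.0919]
eef_rot: [0.661, 0.751, 0.0, 0.0]
contact_force: [-0.9, 0.1, -1.5]
opening: 0.626
clock: 23.15
tool_pos: [0.4639, 0.2617, 0.0909]
eef_rot: [0.661, 0.751, 0.001, 0.0]
contact_force: [-0.5, -0.4, 3.9]
opening: 0.628
```

```bash
python3 -m inch '[[0,0,0,0,66],[0,0,0,0,80],[0,0,0,0,86],[0,0,0,0,86]]'
python3 -m inch '[[0,0,0.4,0,86],[0,0,0.8,0,86],[0,0,1,0,86],[0,0,1,0,86],[0,0,1,0,86]]'
python3 -m inch '[[0,-1,0,0,86],[0,-1,0,0,86],[0,-1,0,0,86],[0,-1,0,0,86],[0,-1,0,0,86]]'
python3 - <<'E'
from h import *
s=snap('wrist','w8.png'); np.savez('/tmp/w8',**{k:np.array(v) for k,v in s.items()})
f=lambda h,S,v:(h<16)&(S>140)&(v>90)
m=masks(s,f,(230,0,420,230));v,u=np.nonzero(m);p=onplane(s,u,v,.006)[:,:2]*1000
print(cv2.minEnclosingCircle(p.astype(np.float32)),cv2.minAreaRect(p.astype(np.float32)))
print('cap',blob(s,lambda h,S,v:(h>95)&(h<125)&(S>110),(230,0,420,200),.131))
for n in('top','scene'):
    s=snap(n); np.savez('/tmp/'+n+'3',**{k:np.array(v) for k,v in s.items()})
    Q=cloud(s);d=np.hypot(Q[...,0]-.4637,Q[...,1]-.26);h=cv2.cvtColor(s['pixels'],cv2.COLOR_RGB2HSV).astype(int)
    o=f(h[...,0],h[...,1],h[...,2])&(d<.07)&(Q[...,2]<.02);b=(h[...,0]>95)&(h[...,0]<125)&(h[...,1]>110)&(d<.04)&(Q[...,2]>.1)
    print(n,o.sum(),b.sum(),cv2.minEnclosingCircle((Q[o][:,:2]*1000).astype(np.float32)),Q[b].mean(0))
E
```

```text
clock: 23.55
tool_pos: [0.4635, 0.2614, 0.0902]
eef_rot: [0.661, 0.751, 0.0, 0.0]
contact_force: [0.8, -0.6, -0.2]
opening: 0.956
clock: 24.05
tool_pos: [0.4635, 0.2613, 0.1969]
eef_rot: [0.661, 0.751, 0.0, 0.0]
contact_force: [0.8, 0.0, -0.5]
opening: 0.974
clock: 24.55
tool_pos: [0.4635, 0.1354, 0.1959]
eef_rot: [0.661, 0.751, 0.0, 0.0]
contact_force: [0.4, -0.3, -0.6]
opening: 0.972
((464.44207763671875, 254.85960388183594), 43.26658248901367) ((462.6172180175781, 242.7563934326172), (60.589622497558594, 84.25552368164062), 81.47372436523438)
cap ([324, 10, 42, 37, 1203], array([0.4641, 0.2595, 0.131 ]), array([464.1, 259.8]), array([25. , 24.5]), 50.6)
top 164 26 ((445.8236083984375, 259.20111083984375), 54.29190444946289) [0.45851539 0.26635733 0.13305991]
scene 279 10 ((448.3266906738281, 261.6819152832031), 60.02189636230469) [0.4610379  0.25189192 0.13038295]
```

View pics/w8.png

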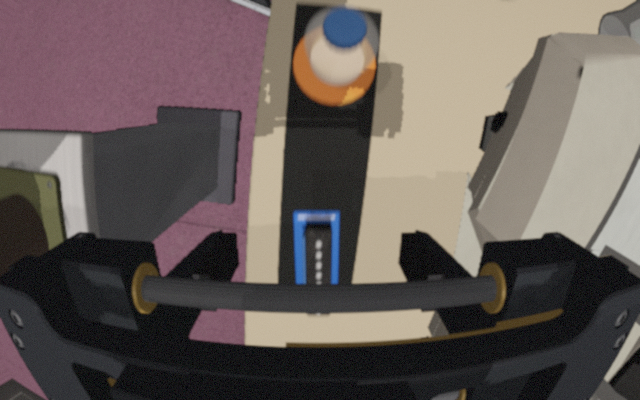

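The bottle is upright in the middle of the coaster, cap within about 1 mm of the coaster centre. Next I'll fly past the jar and box and look back at both.

```bash
python3 -m inch '[[0,-1,0,0,86],[0,-1,0,0,86],[0,-1,0,0,86],[0,-1,0,0,86],[0,-1,0,0,86]]'
python3 -m inch '[[0,-1,0,0,86],[0,-1,0,0,86],[0,-1,0,0,86],[0,-1,0,0,86],[0,-1,0,0,86]]'
python3 -m inch '[[0,-1,0,0,86],[0,-1,0,0,86],[0,-1,0,0,86],[0,-1,0,0,86],[0,-1,0,0,86]]'
python3 -m inch '[[0,-1,0,0,86],[0,-1,0,0,86],[0,-1,0,0,86],[0,-1,0,0,86],[0,0,0,0,86]]'
python3 -m inch '[[0,0,0,0,88],[0,0,0,0,88]]'
python3 - <<'E'
from h import *
s=snap('wrist','w9.png'); np.savez('/tmp/w9',**{k:np.array(v) for k,v in s.items()})
P=wcloud(s)
print('jarcap',blob(s,lambda h,S,v:(h>18)&(h<34)&(S>130),(250,0,420,120),.08))
print('box',blob(s,lambda h,S,v:(S<45)&(v>90),(260,60,400,230),.02,(.012,.03)))
E
```

```text
clock: 25.2
tool_pos: [0.4641, 0.0122, 0.1956]
eef_rot: [0.66, 0.751, 0.001, 0.0]
contact_force: [1.2, 0.5, -0.1]
opening: 0.975
clock: 25.7
tool_pos: [0.4645, -0.113, 0.1956]
eef_rot: [0.66, 0.751, 0.001, 0.0]
contact_force: [0.2, -1.0, -0.4]
opening: 0.976
clock: 26.2
tool_pos: [0.4649, -0.2382, 0.1956]
eef_rot: [0.66, 0.751, 0.001, 0.0]
contact_force: [0.8, -0.4, 0.8]
opening: 0.976
clock: 26.7
tool_pos: [0.4641, -0.3418, 0.1956]
eef_rot: [0.662, 0.749, -0.001, 0.002]
contact_force: [-0.4, 0.1, 0.0]
opening: 0.975
clock: 26.9
tool_pos: [0.4645, -0.3363, 0.1953]
eef_rot: [0.66, 0.751, 0.001, -0.0]
contact_force: [-0.3, 0.2, 0.5]
opening: 0.996
jarcap ([331, 0, 56, 21, 850], array([ 0.476 , -0.1787,  0.08  ]), array([ 477. , -180.1]), array([44., 18.]), 10.8)
box ([296, 91, 56, 61, 1716], array([ 0.4619, -0.2755,  0.02  ]), array([ 462. , -275.7]), array([52.3, 32.2]), 63.0)
```

View pics/w9.png

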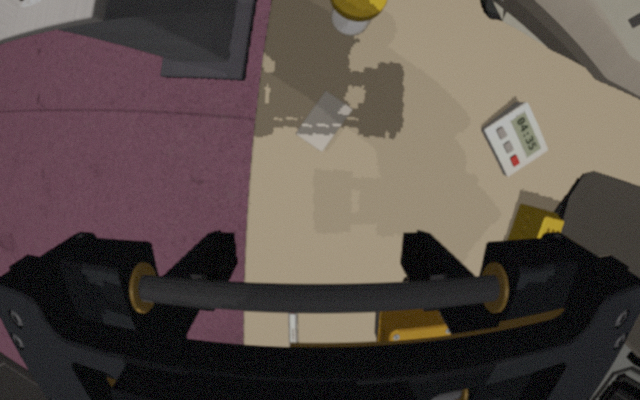

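The box is at (323,121) with its long axis at 63°. The jar cap at (358,5) is cut off by the image edge, so I'll step closer.

```bash
python3 -m inch '[[0.1,1,0,0,88],[0.1,1,0,0,88],[0.1,0.7,0,0,88],[0,0,0,0,88],[0,0,0,0,88]]'
python3 - <<'E'
from h import *
s=snap('wrist'); np.savez('/tmp/w10',**{k:np.array(v) for k,v in s.items()})
P=wcloud(s);f=lambda h,S,v:(h>18)&(h<34)&(S>130)
print('jarcap',blob(s,f,(250,0,420,200),.08)); m=masks(s,f,(250,0,420,200));print(np.median(P[m],0),s['position'])
for n in('top','scene'):
    s=dict(np.load(f'/tmp/{n}3.npz'));Q=cloud(s);d=np.hypot(Q[...,0]-.473,Q[...,1]+.165)
    h=cv2.cvtColor(s['pixels'],cv2.COLOR_RGB2HSV).astype(int);b=f(h[...,0],h[...,1],h[...,2])&(d<.05)&(Q[...,2]>.075);print(n,b.sum(),np.median(Q[b],0))
E
```

```text
clock: 27.45
tool_pos: [0.4713, -0.2708, 0.1954]
eef_rot: [0.66, 0.751, -0.0, 0.0]
contact_force: [-0.9, 0.5, 0.0]
opening: 1.0
jarcap ([310, 38, 61, 58, 2685], array([ 0.4744, -0.1643,  0.08  ]), array([ 474.3, -163.7]), array([45.7, 45.4]), 33.4)
[ 0.47423943 -0.1643797   0.08056236] [ 0.46256213 -0.20197026  0.32243381]
top 0 [nan nan nan]
scene 105 [ 0.4724158  -0.16820314  0.07932047]
  return _methods._mean(a, axis=axis, dtype=dtype,
  ret = um.true_divide(
```

```bash
python3 -m inch '[[0.09,0.7,0,0,88],[0,1,0,0,88],[0,1,0,0,88],[0,1,0,0,88],[0,0.57,-0.4,0,88]]'
python3 -m inch '[[0,0,-1,0,88],[0,0,-1,0,88],[0,0,-1,0,88],[0,0,-0.9,0,88],[0,0,-0.5,0,88]]'
python3 -m inch '[[0,0,0,0,70],[0,0,0,0,40],[0,0,0,0,40],[0,0,0,0,40],[0,0,0,0,40]]' 15
python3 -m inch '[[0,0,0,0,40],[0,0,0,0,40]]'
```

```text
clock: 28.0
tool_pos: [0.4741, -0.1639, 0.186]
eef_rot: [0.661, 0.751, 0.001, 0.001]
contact_force: [0.4, 0.2, -0.0]
opening: 0.998
clock: 28.5
tool_pos: [0.4728, -0.1656, 0.0737]
eef_rot: [0.661, 0.75, -0.001, -0.0]
contact_force: [0.2, -0.6, -0.8]
opening: 1.001
clock: 29.0
tool_pos: [0.4737, -0.1645, 0.076]
eef_rot: [0.661, 0.751, 0.0, 0.001]
contact_force: [0.9, -0.8, -0.2]
opening: 0.569
clock: 29.2
tool_pos: [0.4738, -0.1645, 0.0758]
eef_rot: [0.661, 0.751, 0.0, 0.001]
contact_force: [0.1, 0.3, 5.4]
opening: 0.527
```

```bash
python3 -m inch '[[0,0,0.4,0,40],[0,0,0.8,0,40],[0,0,1,0,40],[0,0,1,0,40],[0,0,0.8,0,40]]'
python3 - <<'E'
from h import *
t=np.array([.2816,.5574,.257]);yj=np.array([.451,.893,0]);xj=np.array([.893,-.451,0])
for n in('scene','top'):
    s=dict(np.load(f'/tmp/{n}.npz'));P=cloud(s);d=P-t;a,b=d@yj,d@xj
    m=(b<-.045)&(b>-.11)&(abs(a)<.12)&(d[...,2]>-.1)&(d[...,2]<.22)&(s['range_z']>0)
    v,u=np.nonzero(m)
    for z in np.arange(-.1,.22,.02):
        k=m&(d[...,2]>z)&(d[...,2]<z+.02)
        if k.sum()>2: vv,uu=np.nonzero(k);print(n,z.round(2),k.sum(),'a',a[k].min().round(3),a[k].max().round(3),'b',b[k].min().round(3),b[k].max().round(3),'px',uu.min(),uu.max(),vv.min(),vv.max())
E
```

```text
clock: 29.7
tool_pos: [0.4731, -0.1643, 0.177]
eef_rot: [0.661, 0.751, 0.0, 0.0]
contact_force: [-0.3, 0.2, -0.5]
opening: 0.527
scene -0.1 19 a -0.01 0.01 b -0.071 -0.057 px 186 189 97 103
scene -0.08 11 a -0.009 0.007 b -0.072 -0.06 px 185 188 95 98
scene -0.06 20 a -0.008 0.013 b -0.072 -0.058 px 183 187 89 94
scene -0.04 14 a -0.011 0.009 b -0.073 -0.058 px 182 185 85 90
scene -0.02 13 a -0.013 0.006 b -0.07 -0.059 px 181 184 83 86
scene 0.04 9 a -0.009 0.016 b -0.071 -0.06 px 177 180 68 71
scene 0.06 20 a -0.013 0.013 b -0.071 -0.059 px 175 179 63 68
scene 0.08 21 a -0.01 0.016 b -0.071 -0.057 px 174 178 58 63
scene 0.1 21 a -0.012 0.007 b -0.071 -0.057 px 172 176 54 58
scene 0.12 20 a -0.01 0.009 b -0.071 -0.058 px 171 175 48 53
scene 0.14 22 a -0.01 0.016 b -0.07 -0.057 px 170 173 43 49
scene 0.16 21 a -0.01 0.015 b -0.07 -0.06 px 168 172 38 44
scene 0.18 25 a -0.01 0.01 b -0.074 -0.057 px 166 171 33 39
scene 0.2 25 a -0.008 0.012 b -0.073 -0.058 px 164 169 27 33
top -0.1 21 a -0.002 0.014 b -0.077 -0.064 px 155 162 359 365
top -0.08 25 a -0.003 0.013 b -0.077 -0.065 px 153 16
[... 177 characters left out ...]
66 px 146 154 351 356
top 0.0 32 a -0.004 0.016 b -0.078 -0.064 px 143 152 348 354
top 0.02 27 a -0.003 0.017 b -0.077 -0.063 px 141 150 345 350
top 0.04 31 a -0.003 0.013 b -0.076 -0.065 px 139 147 342 348
top 0.06 29 a -0.003 0.013 b -0.077 -0.065 px 137 144 340 345
top 0.08 26 a -0.002 0.013 b -0.076 -0.062 px 134 142 336 343
top 0.1 37 a -0.003 0.014 b -0.077 -0.064 px 131 140 333 341
top 0.12 32 a -0.004 0.013 b -0.077 -0.065 px 128 137 331 337
top 0.14 35 a -0.003 0.014 b -0.076 -0.065 px 125 134 328 334
top 0.16 38 a -0.003 0.014 b -0.076 -0.063 px 122 131 324 331
top 0.18 38 a -0.002 0.016 b -0.076 -0.064 px 119 129 321 328
top 0.2 41 a -0.003 0.015 b -0.077 -0.064 px 115 125 318 325
```

```bash
python3 -m inch '[[0,0.3,0,0,40],[0,0.7,0,0,40],[0,1,0,0,40],[0,1,0,0,40],[0,1,0,0,40]]'
python3 -m inch '[[-0.04,1,0,0,40],[-0.04,1,0,0,40],[-0.04,1,0,0,40],[-0.04,1,0,0,40],[0,1,0,0,40]]'
python3 -m inch '[[0,1,0,0,40],[0,1,0,0,40],[0,0.8,0,0,40],[0,0.5,0,0,40],[0,0.28,0,0,40]]'
python3 -m inch '[[0,0,-0.4,0,40],[0,0,-0.8,0,40],[0,0,-1,0,40],[0,0,-0.8,0,40],[0,0,-0.6,0,40]]'
```

```text
clock: 30.2
tool_pos: [0.4724, -0.0628, 0.1745]
eef_rot: [0.661, 0.751, -0.0, -0.001]
contact_force: [0.7, -0.5, -0.9]
opening: 0.526
clock: 30.7
tool_pos: [0.4681, 0.0621, 0.1745]
eef_rot: [0.661, 0.751, -0.001, -0.001]
contact_force: [0.2, -0.0, -0.2]
opening: 0.524
clock: 31.2
tool_pos: [0.4686, 0.1514, 0.1747]
eef_rot: [0.66, 0.751, -0.0, -0.0]
contact_force: [-0.9, 0.5, -0.6]
opening: 0.524
clock: 31.7
tool_pos: [0.4687, 0.1482, 0.0834]
eef_rot: [0.662, 0.75, -0.001, -0.0]
contact_force: [-0.3, -0.4, -0.6]
opening: 0.528
```

```bash
python3 -m inch '[[0,0,-0.1,0,40],[0,0,0,0,40],[0,0,0,0,40]]'
```

```text
clock: 32.0
tool_pos: [0.4696, 0.1496, 0.0832]
eef_rot: [0.661, 0.75, 0.0, 0.0]
contact_force: [-0.4, -0.1, 0.4]
opening: 0.528
```

```bash
python3 -m inch '[[0,0.02,-0.1,0,40],[0,0,-0.04,0,40],[0,0,0,0,40]]'
python3 -m inch '[[0,0,-0.05,0,40],[0,0,0,0,40]]'
```

```text
clock: 32.3
tool_pos: [0.4694, 0.1507, 0.0795]
eef_rot: [0.661, 0.751, 0.0, 0.0]
contact_force: [-0.3, -0.1, -0.8]
opening: 0.525
clock: 32.5
tool_pos: [0.4697, 0.1508, 0.0787]
eef_rot: [0.661, 0.751, 0.001, 0.0]
contact_force: [-0.5, 0.2, 6.1]
opening: 0.521
```

```bash
python3 -m inch '[[0,0,0,0,52],[0,0,0,0,65],[0,0,0,0,75],[0,0,0,0,75]]'
python3 -m inch '[[0,0,0.4,0,80],[0,0,0.8,0,88],[0,0,1,0,88],[0,0,1,0,88],[0,0,1,0,88]]'
python3 -m inch '[[0,-1,0.3,0,88],[0,-1,0,0,88],[0,-1,0,0,88],[0,-1,0,0,88],[0,0,0,0,88]]'
python3 - <<'E'
from h import *
s=snap('wrist','w11.png'); np.savez('/tmp/w11',**{k:np.array(v) for k,v in s.items()})
print(s['position'],'jarcap',blob(s,lambda h,S,v:(h>18)&(h<34)&(S>130),(250,0,420,200),.083))
f=lambda h,S,v:(h<14)&(S>140)&(v>90)
print('coaster',blob(s,f,(250,0,420,120),.006)); P=wcloud(s)
m=masks(s,lambda h,S,v:v<50,(230,0,430,230))&(P[...,2]<.02)
for y in range(90,200,12):
    x=np.nonzero(m[y])[0]
    if len(x)>5: print(onplane(s,[x.min(),x.max()+1],[y,y],.003)[:,:2].round(4).tolist())
E
```

```text
clock: 32.9
tool_pos: [0.4693, 0.1506, 0.0779]
eef_rot: [0.661, 0.751, -0.0, -0.0]
contact_force: [0.2, 0.1, -0.6]
opening: 0.838
clock: 33.4
tool_pos: [0.4691, 0.1505, 0.1846]
eef_rot: [0.661, 0.751, 0.0, 0.0]
contact_force: [0.4, 1.0, 0.4]
opening: 0.994
clock: 33.9
tool_pos: [0.4689, 0.0467, 0.1912]
eef_rot: [0.663, 0.748, -0.001, 0.001]
contact_force: [0.3, -0.6, -0.6]
opening: 1.001
[0.46076088 0.11582515 0.31807536] jarcap ([305, 34, 65, 64, 3170], array([0.4703, 0.152 , 0.083 ]), array([470.3, 152.3]), array([48.1, 47.9]), 49.7)
coaster ([306, 0, 47, 16, 508], array([0.4606, 0.2263, 0.006 ]), array([458.6, 225. ]), array([46.4, 17.3]), 7.8)
[[0.3786, 0.1296], [0.514, 0.1449]]
[[0.3778, 0.1171], [0.5146, 0.1325]]
[[0.378, 0.1046], [0.5152, 0.1201]]
[[0.3791, 0.0921], [0.5159, 0.1077]]
[[0.4304, 0.0845], [0.5156, 0.0952]]
[[0.379, 0.0668], [0.5154, 0.0826]]
[[0.3788, 0.0539], [0.5162, 0.07]]
[[0.3784, 0.0409], [0.5171, 0.0573]]
[[0.4323, 0.0339], [0.517, 0.0442]]
[[0.4324, 0.0207], [0.518, 0.0311]]
```

View pics/w11.png

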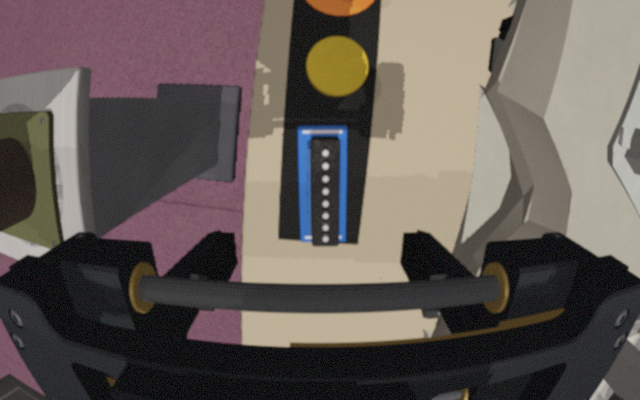

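Jar cap at (338,66), standing upright between the pad and coaster. The cassette is centred on the pad at (323,185). Now for the seal box.

```bash
python3 -m inch '[[-0.26,-1,0,0,88],[0,-1,0,0,88],[0,-1,0,0,88],[0,-1,0,-0.72,88],[0,-1,0,-1,88]]'
python3 -m inch '[[0,-1,0,-1,88],[0,-1,0,-1,88],[0,-1,0,-1,88],[0,-1,0,-1,88],[0,-1,0,0,88]]'
python3 -m inch '[[0,-1,0,0,88],[0,-1,0,0,88],[0,-0.8,0,0,88],[0,-0.2,0,0,88],[0,0,0,0,88]]'
```

```text
clock: 34.45
tool_pos: [0.4633, -0.0736, 0.1908]
eef_rot: [0.726, 0.688, 0.001, -0.0]
contact_force: [-0.2, 0.5, 0.2]
opening: 0.997
clock: 34.95
tool_pos: [0.4637, -0.1985, 0.1907]
eef_rot: [0.853, 0.522, 0.0, -0.0]
contact_force: [0.7, -0.5, -0.1]
opening: 0.997
clock: 35.45
tool_pos: [0.4633, -0.2736, 0.1905]
eef_rot: [0.853, 0.522, 0.0, -0.0]
contact_force: [0.3, 1.3, 0.8]
opening: 0.999
```

```bash
python3 -m inch '[[-0.03,-0.08,-1,0,88],[0,0,-1,0,88],[0,0,-1,0,88],[0,0,-1,0,88],[0,0,-1,0,80]]'
python3 -m inch '[[0,0,-0.9,0,70],[0,0,-0.5,0,60],[0,0,-0.2,0,60],[0,0,0,0,60]]'
python3 -m inch '[[0,0,0,0,25],[0,0,0,0,25],[0,0,0,0,25],[0,0,0,0,25],[0,0,0,0,25]]' 15
```

```text
clock: 35.95
tool_pos: [0.4629, -0.2737, 0.0647]
eef_rot: [0.852, 0.523, 0.001, -0.001]
contact_force: [0.8, 0.4, 0.2]
opening: 0.929
clock: 36.35
tool_pos: [0.4623, -0.2755, 0.0254]
eef_rot: [0.853, 0.523, 0.0, -0.0]
contact_force: [-0.2, 0.1, -0.5]
opening: 0.686
clock: 36.85
tool_pos: [0.4623, -0.2765, 0.0261]
eef_rot: [0.853, 0.522, 0.0, 0.0]
contact_force: [-0.7, 0.2, 4.7]
opening: 0.358
```

```bash
python3 -m inch '[[0,0,0.4,0,25],[0,0,0.9,0,25],[0,0,1,0,25],[0,0.2,1,0,25],[0,0.5,1,0,25]]'
python3 -m inch '[[0,0.8,0.7,0,25],[0,1,0,1,25],[0,1,0,1,25],[0,1,0,1,25],[0,1,0,1,25]]'
python3 -m inch '[[0.1,1,0,1,25],[0.1,1,0,0.72,25],[0.1,1,0,0,25],[0,1,0,0,25],[0,1,0,0,25]]'
python3 -m inch '[[0,1,0,0,25],[0,1,0,0,25],[0,1,0,0,25],[0,1,0,0,25],[0,1,0,0,25]]'
python3 -m inch '[[0,0.8,0,0,25],[0,0.5,0,0,25],[0,0.2,0,0,25],[0,0,0,0,25],[0,0,0,0,25]]'
```

```text
clock: 37.35
tool_pos: [0.4618, -0.2599, 0.1345]
eef_rot: [0.853, 0.521, -0.0, 0.001]
contact_force: [-0.7, -0.1, -0.0]
opening: 0.358
clock: 37.85
tool_pos: [0.4619, -0.1379, 0.1511]
eef_rot: [0.724, 0.69, 0.0, 0.0]
contact_force: [-0.3, -0.3, -0.7]
opening: 0.363
clock: 38.35
tool_pos: [0.4695, -0.013, 0.151]
eef_rot: [0.661, 0.75, 0.0, 0.0]
contact_force: [0.2, 0.6, -0.6]
opening: 0.36
clock: 38.85
tool_pos: [0.4694, 0.1121, 0.151]
eef_rot: [0.661, 0.751, 0.0, 0.0]
contact_force: [0.1, -0.8, -0.9]
opening: 0.36
clock: 39.35
tool_pos: [0.4695, 0.1473, 0.1506]
eef_rot: [0.661, 0.75, -0.0, 0.0]
contact_force: [0.7, 0.1, -0.3]
opening: 0.362
```

```bash
python3 -m inch '[[0,0.1,-0.4,0,25],[0,0.05,-0.6,0,25],[0,0,-0.4,0,25],[0,0,-0.15,0,25],[0,0,0,0,25]]'
python3 -m inch '[[0,0,-0.04,0,25],[0,0,0,0,25]]'
python3 - <<'E'
from h import *
s=snap('wrist','w12.png'); np.savez('/tmp/w12',**{k:np.array(v) for k,v in s.items()})
E
```

```text
clock: 39.85
tool_pos: [0.4692, 0.1518, 0.111]
eef_rot: [0.661, 0.75, -0.001, -0.0]
contact_force: [0.3, 0.7, -0.8]
opening: 0.36
clock: 40.05
tool_pos: [0.4698, 0.1523, 0.111]
eef_rot: [0.661, 0.751, 0.0, 0.0]
contact_force: [-0.1, 0.5, 0.4]
opening: 0.364
```

View pics/w12.png

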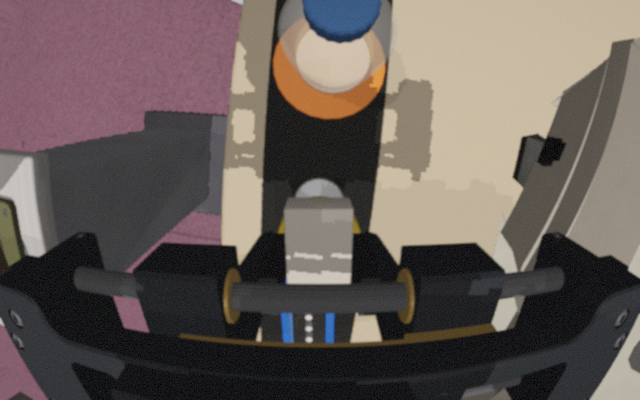

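```bash
python3 - <<'E'
from h import *
s=dict(np.load('/tmp/w12.npz'));P=wcloud(s)
m=masks(s,lambda h,S,v:v>=0,(270,180,370,285))&(P[...,2]>.095)&(P[...,2]<.12);v,u=np.nonzero(m);print(u.min(),u.max(),v.min(),np.median(P[m][:,2]))
p=onplane(s,[288,319,352],[199,199,199],.105);print(p.round(4))
m=masks(s,lambda h,S,v:(h>18)&(h<34)&(S>130),(270,195,375,240));v,u=np.nonzero(m);q=onplane(s,u,v,.083)
d=np.hypot(q[:,0]-.4697,q[:,1]-.151);print(len(u),d.max())
pts=q[:,:2]; # circle with r=.0235 through outermost edge: left/right extremes
for sd in(u<319,u>319): k=np.argmax(abs(pts[sd][:,0]-.4697));print(pts[sd][k], pts[sd][np.argmax(pts[sd][:,1])])
print('cap bottle',blob(s,lambda h,S,v:(h>95)&(h<125)&(S>110),(280,0,400,60),.131))
E
```

```text
270 369 202 0.10497902279147775
[[0.4526 0.1812 0.105 ]
 [0.4664 0.1829 0.105 ]
 [0.4811 0.1848 0.105 ]]
165 0.025906353239839162
[0.44702496 0.15578171] [0.44907741 0.16362278]
[0.49440531 0.15879659] [0.48763687 0.16909855]
cap bottle ([303, 0, 78, 42, 2493], array([0.4647, 0.2559, 0.131 ]), array([465.4, 254.8]), array([26.8, 15.9]), 9.2)
```

The view shows the held box about 2–4 mm too far in +y relative to the cap, so I'll shift back and then set it down.

```bash
python3 -m inch '[[0,-0.12,0.04,0,25],[0,0,0,0,25],[0,0,-0.06,0,25],[0,0,-0.05,0,25],[0,0,0,0,25]]'
python3 -m inch '[[0,0,-0.02,0,25],[0,0,0,0,25]]'
```

```text
clock: 40.6
tool_pos: [0.4697, 0.1494, 0.1095]
eef_rot: [0.661, 0.751, 0.0, 0.0]
contact_force: [0.1, -0.7, 7.5]
opening: 0.361
clock: 40.8
tool_pos: [0.4697, 0.1493, 0.1095]
eef_rot: [0.661, 0.751, 0.0, 0.0]
contact_force: [-1.5, 0.4, 13.0]
opening: 0.363
```

```bash
python3 -m inch '[[0,0,0.04,0,36],[0,0,0,0,44],[0,0,0,0,55],[0,0,0,0,60]]'
python3 -m inch '[[0,0,0.3,0,60],[0,0,0.8,0,70],[0,0,1,0,80],[0,0,0.8,0,88],[0,0,0.4,0,88]]'
python3 -m inch '[[0,-1,0,0,88],[0,-1,0,0,88],[0,-1,0,0,88],[0,-1,0,0,88],[0,0,0,0,88]]'
python3 - <<'E'
from h import *
s=snap('wrist','w13.png'); np.savez('/tmp/w13',**{k:np.array(v) for k,v in s.items()});P=wcloud(s)
print('box',blob(s,lambda h,S,v:(S<60)&(v>80),(280,0,400,160),.103,(.09,.12)))
m=masks(s,lambda h,S,v:(h>18)&(h<34)&(S>130),(270,0,400,160));v,u=np.nonzero(m);q=(onplane(s,u,v,.083)[:,:2]*1000).astype(np.float32)
print('cap',len(u),cv2.minEnclosingCircle(q),q.min(0),q.max(0))
E
```

```text
clock: 41.2
tool_pos: [0.4695, 0.1494, 0.1093]
eef_rot: [0.661, 0.751, -0.0, -0.0]
contact_force: [0.4, -0.3, -0.8]
opening: 0.656
clock: 41.7
tool_pos: [0.4702, 0.1495, 0.1938]
eef_rot: [0.661, 0.751, 0.001, 0.001]
contact_force: [1.1, -0.2, 0.3]
opening: 0.993
clock: 42.2
tool_pos: [0.4691, 0.0455, 0.192]
eef_rot: [0.663, 0.748, -0.001, 0.0]
contact_force: [0.8, 0.5, -0.1]
opening: 0.996
box ([315, 28, 47, 73, 3255], array([0.47  , 0.1494, 0.103 ]), array([470.2, 149.7]), array([31.7, 51.8]), 6.9)
cap 485 ((454.9390869140625, 148.40098571777344), 54.904727935791016) [436.00964   95.757965] [498.28055 201.044  ]
```

View pics/w13.png

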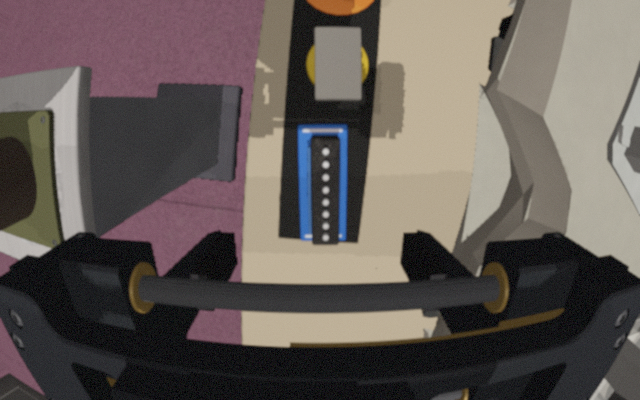

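```bash
python3 - <<'E'
from h import *
from scipy.optimize import least_squares
f=lambda h,S,v:(h>18)&(h<34)&(S>110)
s0=dict(np.load('/tmp/w11.npz'));s=dict(np.load('/tmp/w13.npz'))
for n,t in(('before',s0),('now',s)):
    m=masks(t,f,(298,25,380,110))
    E=[]
    for y in range(45,90,3):
        x=np.nonzero(m[y])[0]
        if len(x)>1: E+= [(x.min(),y),(x.max()+1,y)]
    E=np.array(E);q=onplane(t,E[:,0],E[:,1],.083)[:,:2]
    g=least_squares(lambda c:np.hypot(*(q-c[:2]).T)-c[2],[.47,.15,.0235],loss='soft_l1',f_scale=.001);print(n,len(E),g.x.round(4),np.abs(g.fun).max())
for n in('top','scene'):
    t=snap(n);Q=cloud(t);d=np.hypot(Q[...,0]-.47,Q[...,1]-.151)
    k=(d<.05)&(Q[...,2]>.094)&(Q[...,2]<.115);print(n,k.sum(),np.round(cv2.minAreaRect((Q[k][:,:2]*1000).astype(np.float32))[0],1) if k.sum()>9 else '')
    np.savez('/tmp/'+n+'4',**{a:np.array(b) for a,b in t.items()})
    for nm,c,z in(('timer',(.683,-.254),(.014,.04)),('spanner',(.47,.42),(.002,.012))):
        for lab in('0','4'):
            tt=t if lab=='4' else dict(np.load(f'/tmp/{n}.npz'));W=cloud(tt);k=(np.hypot(W[...,0]-c[0],W[...,1]-c[1])<.055)&(W[...,2]>z[0])&(W[...,2]<z[1])&(tt['pixels'].mean(-1)>100 if nm=='timer' else True);print(n,nm,lab,k.sum(),W[k].mean(0).round(4) if k.sum() else '')
E
```

```text
before 30 [0.471  0.1518 0.0245] 0.0038114764045064954
now 26 [0.4709 0.1512 0.0246] 0.004454033858409409
top 142 [467.4 152.1]
top timer 0 149 [ 0.6852 -0.2471  0.0196]
top timer 4 2 [ 0.6808 -0.2869  0.0168]
top spanner 0 264 [0.4702 0.4194 0.0047]
top spanner 4 261 [0.47   0.42   0.0048]
scene 71 [469.4 143.6]
scene timer 0 191 [ 0.6899 -0.2541  0.0187]
scene timer 4 193 [ 0.6899 -0.2536  0.0188]
scene spanner 0 53 [0.4726 0.4098 0.0043]
scene spanner 4 11 [0.4538 0.433  0.0045]
```

```bash
python3 -m inch '[[0,0,0.5,0,88],[0,0,0,0,88],[0,0,0,0,88]]'; python3 -c "
from plant import r
print(r.finish_job())"
```

```text
clock: 42.65
tool_pos: [0.4697, 0.0506, 0.2044]
eef_rot: [0.66, 0.751, 0.0, 0.0]
contact_force: [0.1, 0.7, 0.7]
opening: 1.0
the job is handed in; nothing more can be done
None
```

The kit is laid out and the job was handed in at about 43 s of the 112 s allowed. The cassette went down first, then the bottle, the jar and the seal box on the jar's cap. Nothing fell over, and the highest force I read at the wrist was about 13 N.

- **Cassette:** after its first placing it sat about 4.5 mm off and 4.6° out, because the pad itself is turned about 7° to the bench axes. I picked it up again and corrected it. The last check showed it within about 1 mm, with matching yaw.
- **Bottle:** it stands upright, with the cap about 1 mm from the coaster's centre.
- **Jar:** it stands upright at about (0.470, 0.151), within 1–2 mm of the middle of the mat.
- **Seal box:** it lies flat on the cap. The wrist camera put it about 1.5 mm off centre.
- **Timer and spanner:** neither has moved, judged from one camera view each, because in the other view each was mostly hidden at the end.

The fixed cameras disagreed with the wrist camera on the finished positions. They read the bottle's cap and the box up to 8 mm out along the mat, in opposite directions to each other, so I relied on the wrist camera there.

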